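# Take down the setup blocks and pack them in the rack

## Task

Take the two piles of aluminium setup blocks apart and stand all four blocks upright in one row on the wooden rack, between its wooden end wall and its sliding stop, in order of thickness: the thickest against the end wall, the thinnest next to the stop. Keep the row square to the wall and along the middle of the rack, then push the stop up snug so that no gaps are left. Do not tip any block over, and leave the grease tin and the rubber foot where they are.

Things in the scene. Friction and masses are not known exactly. Their poses are not given: they have to be found in the camera images.
- rack: Flat beech board fixed to the bench, 76 mm wide (own x), 300 mm long (own y, the direction of the row), 10 mm high; the blocks stand on its top, 10 mm above its origin. Origin: centre of its underside. The end wall stands at one end of it and the stop at the other; which end varies.
- end_wall: Fixed upright wooden wall of the rack, 70 mm across, 12 mm thick along the row, 56 mm high above the board, two dark bolt heads on top. Origin: centre of its foot on the board, so its face towards the stop is 6 mm from the origin.
- stop_plate (a point): Sliding stop: upright dark steel plate, 56 mm across, 12 mm thick along the row, top 45 mm above the board; on it a black knob 20 mm wide, top at 64 mm. Point: middle of the plate, 10 mm above the board. Slides along the row against 2 N and stays where left; starts 200 to 224 mm from the end wall's origin, can go closer than the packed row allows. Push its outer face or draw it by the knob.
- block_48: Aluminium block, 50 mm long (own x), 48 mm thick (own y), 40 mm high (own z, up). V-block: a V groove 22 mm wide and 12 mm deep runs across the middle of the top along y. Bottom block of a pile. Origin: centre of its underside.
- block_40: Aluminium block, 50 mm long (own x), 40 mm thick (own y), 40 mm high (own z, up). Plain block with dark round bores in its broad faces and corners of its top. Bottom block of a pile. Origin: centre of its underside.
- block_32: Aluminium block, 50 mm long (own x), 32 mm thick (own y), 36 mm high (own z, up). Step block: the last 16 mm at its +x end are only 26 mm high. At the start one of the two bigger blocks carries it, top of the pile (all piles are two high); which one varies. Origin: centre of its underside.
- block_24: Aluminium block, 50 mm long (own x), 24 mm thick (own y), 46 mm high (own z, up). Narrow block with one big bore through its broad faces. At the start one of the two bigger blocks carries it, top of the pile (all piles are two high); which one varies. Origin: centre of its underside.
- grease_tin: Bystander: round tin, 69 mm across, 44 mm high. Origin: centre of its underside.
- rubber_foot: Bystander: black rubber cylinder, 51 mm across, 36 mm high. Origin: centre of its underside.
There are look-alikes about, which are no part of the job. Leave any blue, orange or red look-alike of the block_40 alone.

How it is judged:
By the outcome, as a careful person would: the job done as asked, in the order asked, and still so for the second after the job is handed in, with the robot touching nothing.
It also fails if it takes over 115 s, if anything falls off the work surface, if the arm or the gripper's body presses on something with over 40 N, if the wrist force passes 120 N, or if a joint passes its speed limit or range.

## Robot

A 6-joint arm with a two-finger parallel gripper is mounted at the origin on a cart in front of the work surface, level with it; the furniture and walls round the work are solid. World frame = base frame: x ahead of the robot, y to its left, z up, the work surface at z = 0. Lengths are in m, angles in rad, forces in N, time in s.
With the tool pointing down it reaches from about 0.375 to 0.975 m from the base axis. Payload 3.8 kg.
Tool frame: the origin (TCP) lies at the very end of the fingers, on their centre line; the grasp point (between the pads) lies 19 mm behind it; z points along the fingers, y is the direction in which the jaws open and shut (so a half turn about z gives the same grasp; the last joint's range is limited). The gripper opens to 88 mm and grips with 3 to 60 N. Pads are 18 mm wide; open, the fingers measure 123 mm over their backs; the gripper's body (75 mm by 187 mm) begins 45 mm behind the grasp point.
Start: joints at [-1.187, 0.264, 1.604, -0, 1.274, -0.037], TCP at [0.276, -0.616, 0.199] pointing down, gripper open.
Joint ranges: [-2.63, 2.63], [-0.94, 2.18], [0.31, 2.57], [-1.31, 4.45], [0, 2.66], [-2.55, 2.55]. Speed limits (rad/s): [2.57, 2.57, 3.14, 3.14, 3.14, 3.14].

## Interface

Orientations are given as a unit quaternion [w, x, y, z].
In Python, from bench import manip gives the robot as it stands.
- The arm moves only by the tool servo_tool, never from a script. Its argument "commands" is a list of rows, each a list of 6 numbers: the shift along the tool's x, y, z in cm, then the turn, a rotation vector about the tool's x, y, z in degrees. A call has exactly 8 rows; each row shifts and turns the pose as measured when the row begins, along the tool's axes as they then stand; what a row does not reach is not made up. A row lasts 1/10 s, in which the tool goes at most 50 mm and 8.59 degrees, less where a joint would pass 70% of its speed; a pose out of reach is approached as far as the arm can. A call with a gripper value outside its range is refused whole. "gripper" is the closure, from 0 (fully open) to 1 (shut), set as the call begins (left out, the last holds). The fingers move at their own pace and stop on an object; "grip_force" is the grip in N (left out, the last holds). Time passes only in rows, so rows that do not move let the fingers close, or fill a call up. It gives the time, the measured TCP pose, the force and the opening at its end, in the units of the state.
- manip.sense(): the state, without advancing time (a new reading comes with each control period).
- manip.get_image(name): name is "scene" or "top" or "wrist"; returns a dict with "frame" (420x560x3 uint8, red, green, blue), "fx", "fy", "cx", "cy" (pixels), "T" (4x4, takes a point from camera to world coordinates); the wrist camera has in their place "mount" (4x4, takes a point from camera to tool coordinates, whose origin is the TCP and whose axes are the flange's). Camera axes: x right, y down, z forward; pixel columns grow to the right and rows downward; lengths in m; the calibration is good to about 2 mm. A picture is of the moment at which its call begins: read the wrist's pose just before it. There is no depth.
- manip.job_done(): hands the job in, once; it reports no verdict.
The state is a dict: "clock": time; "joint_positions": joint angles; "qd": joint speeds; "tau": joint torques, N m; "ee_pos": TCP position; "tcp_rot": TCP orientation; "contact_force": force on the tool from outside, world axes, zero at the start; "wrist_torque": the same for the moment, N m; "width": finger opening in m.
Only numpy, scipy, OpenCV 4.12 (cv2) and the standard library are available. Lean on these libraries where they do the work, as an engineer would, in place of code of your own. Each camera call takes 0.05 s, during which the arm holds its last target. There are 200 camera calls.

## Working session

There is one attempt and no reset: what is moved stays moved. The work goes in short steps, Python scripts to look and compute and a tool call to move; the robot and the scene stay as the last step left them, time stands still between calls to the robot, and variables do not carry over. Pictures are saved under pics/ and viewed, about 12 in all and at most 16, crops included, and the job is handed in when it is done.

Besides the shell and the picture viewer there is one more tool, called after ">>>" as name(argument=value, ...), one argument or row to a line, values as JSON. servo_tool: Moves the arm, as the interface text tells. Its arguments: {"type":"object","properties":{"commands":{"type":"array"},"gripper":{"type":"number"},"grip_force":{"type":"number"}},"required":["commands"]}

```bash
mkdir -p pics; python3 - <<'E'
from bench import manip
import cv2,numpy as np,pickle
s=manip.sense();print(s)
for n in("scene","top"):
    d=manip.get_image(n);cv2.imwrite(f"pics/{n}0.png",d["frame"][:,:,::-1]);pickle.dump(d,open(f"{n}0.pkl","wb"));print(n,d["fx"],d["cx"],d["cy"],np.round(d["T"],3).tolist())
E
```

```text
{'clock': 0.0, 'joint_positions': array([-1.18691591e+00,  2.64726974e-01,  1.60533105e+00, -7.56000979e-06,
        1.27369184e+00, -3.68536923e-02]), 'qd': array([-3.57281806e-04,  3.29877580e-04, -1.10181980e-03,  4.86781593e-04,
        3.87522711e-05, -3.29633664e-04]), 'tau': array([ 6.14257133e-04, -5.02110565e+01, -3.56878209e+01,  7.26514659e-02,
        2.94965704e-02, -1.52373914e-04]), 'ee_pos': array([ 0.27542439, -0.61540241,  0.19752892]), 'tcp_rot': array([-1.06178694e-03,  9.77953532e-01,  2.08819841e-01, -1.89773952e-04]), 'contact_force': array([ 0.52087023,  0.12960705, -0.2880237 ]), 'wrist_torque': array([-0.06207067, -0.04107037, -0.01386104]), 'width': 0.08814390753135926}
scene 418.89606983647485 278.551009264969 203.96824166095826 [[-0.887, -0.27, 0.375, 0.117], [-0.462, 0.501, -0.732, 0.819], [0.01, -0.822, -0.569, 0.754], [0.0, 0.0, 0.0, 1.0]]
top 453.4658063308394 286.0418902062228 211.18719570133038 [[0.019, -0.989, 0.149, 0.417], [-1.0, -0.02, -0.007, -0.086], [0.01, -0.148, -0.989, 1.176], [0.0, 0.0, 0.0, 1.0]]
```

View pics/scene0.png

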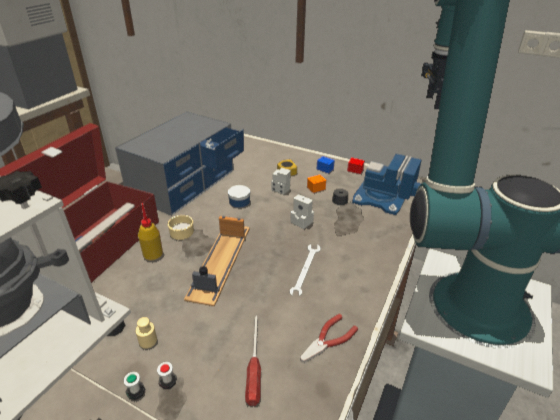

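View pics/top0.png

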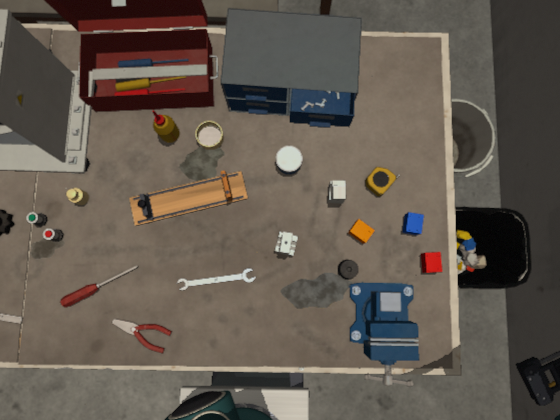

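The top view shows pile A at (337,190) and pile B at (286,243). The rack runs from (132,210) to (246,187), with the wall at (227,186) and the stop at (145,205). The orange (361,231), blue (414,223) and red (432,262) look-alikes are to be left alone. The white tin is at (289,159) and the rubber foot at (348,269). Enlarging both next.

```bash
cat >h.py <<'E'
import numpy as np,cv2,pickle
from scipy.spatial.transform import Rotation as R
def ray(d,u,v,z,T=None):
    T=d["T"] if T is None else T
    r=T[:3,:3]@np.array([(u-d["cx"])/d["fx"],(v-d["cy"])/d["fy"],1]);return T[:3,3]+r*(z-T[2,3])/r[2]
def proj(d,p,T=None):
    T=d["T"] if T is None else T
    c=T[:3,:3].T@(np.asarray(p)-T[:3,3]);return np.array([c[0]/c[2]*d["fx"]+d["cx"],c[1]/c[2]*d["fy"]+d["cy"]])
def pose(s):
    T=np.eye(4);T[:3,:3]=R.from_quat(np.roll(s["tcp_rot"],-1)).as_matrix();T[:3,3]=s["ee_pos"];return T
def wrist(manip,name):
    s=manip.sense();d=manip.get_image("wrist");d["T"]=pose(s)@d["mount"];pickle.dump(d,open(name+".pkl","wb"));cv2.imwrite(f"pics/{name}.png",d["frame"][:,:,::-1]);return s,d
def crop(d,x0,y0,w,h,k):
    return cv2.resize(np.ascontiguousarray(d["frame"][y0:y0+h,x0:x0+w,::-1]),None,fx=k,fy=k,interpolation=cv2.INTER_CUBIC)
E
python3 - <<'E'
from h import *
t=pickle.load(open("top0.pkl","rb"));s=pickle.load(open("scene0.pkl","rb"))
a=crop(t,255,170,100,100,4);b=crop(s,255,150,100,100,4)
cv2.imwrite("pics/c1.png",np.hstack([a,b]))
for n,u,v,z in[("A",337,190,.07),("B",286,243,.07),("wall",227,186,.066),("stop",145,205,.06),("tin",289,159,.044),("foot",348,269,.036)]:print(n,ray(t,u,v,z).round(3))
E
```

```text
A [ 0.639 -0.219  0.07 ]
B [ 0.505 -0.095  0.07 ]
wall [0.644 0.055 0.066]
stop [0.593 0.257 0.06 ]
tin [ 0.723 -0.099  0.044]
foot [ 0.445 -0.251  0.036]
```

View pics/c1.png

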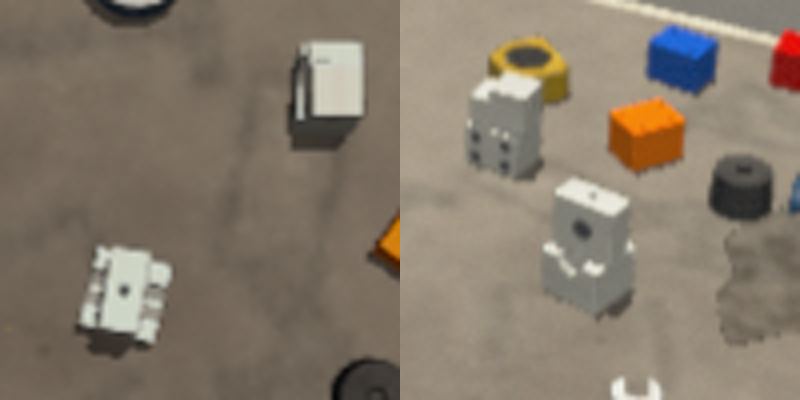

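Pile A, top view (337,190), is the step block_32 on block_40, identified by its bores and step. Pile B at (286,243) is the narrow block_24, with its big bore, on V-block block_48. The blue, orange and red cubes are look-alikes. I'll move above pile B for a close look.

```bash
cat >>h.py <<'E'
def plan(s,xyz,yaw,vmax=5.0,wmax=8.5,nmax=40):
    """rows to bring TCP to xyz with tool y axis at world angle yaw (mod 180), pointing down"""
    T=pose(s);P=T[:3,3].copy();Rm=T[:3,:3].copy()
    def goal(y): 
        yy=np.array([np.cos(y),np.sin(y),0]);z=np.array([0,0,-1.]);return np.column_stack([np.cross(yy,z),yy,z])
    G=min([goal(yaw),goal(yaw+np.pi)],key=lambda g:np.linalg.norm(R.from_matrix(Rm.T@g).as_rotvec()))
    rv=np.degrees(np.linalg.norm(R.from_matrix(Rm.T@G).as_rotvec()));dist=np.linalg.norm(np.array(xyz)-P)*100
    n=max(1,int(np.ceil(max(dist/vmax,rv/wmax))));rows=[]
    for i in range(n):
        k=n-i;w=R.from_matrix(Rm.T@G).as_rotvec()/k;dp=Rm.T@(np.array(xyz)-P)/k
        r=np.r_[np.round(dp*100,2),np.round(np.degrees(w),1)];rows.append((r+0).tolist())
        P=P+Rm@(r[:3]/100);Rm=Rm@R.from_rotvec(np.radians(r[3:])).as_matrix()
    for i in range(0,n,8):print(rows[i:i+8])
    return rows
E
python3 - <<'E'
from h import *
from bench import manip
s=manip.sense();plan(s,[.46,-.095,.25],np.radians(10))
d=manip.get_image("wrist");print(np.round(d["mount"],3).tolist(),d["fx"],d["cx"],d["cy"])
E
```

```text
[[3.18, -3.33, -0.43, 0.0, 0.0, -6.3], [3.52, -2.96, -0.43, 0.0, 0.0, -6.3], [3.83, -2.56, -0.43, 0.0, 0.0, -6.3], [4.08, -2.12, -0.43, 0.0, 0.0, -6.3], [4.29, -1.66, -0.43, 0.0, 0.0, -6.3], [4.45, -1.18, -0.43, 0.0, 0.0, -6.3], [4.55, -0.69, -0.43, 0.0, 0.0, -6.3], [4.6, -0.18, -0.43, 0.0, 0.0, -6.4]]
[[4.59, 0.33, -0.43, 0.0, 0.0, -6.3], [4.53, 0.83, -0.43, 0.0, 0.0, -6.4], [4.41, 1.33, -0.43, 0.0, -0.1, -6.3], [4.23, 1.8, -0.43, 0.0, 0.0, -6.4]]
[[-0.0, -0.963, -0.269, 0.069], [1.0, -0.001, 0.001, 0.0], [-0.001, -0.269, 0.963, -0.187], [0.0, 0.0, 0.0, 1.0]] 323.6557525253958 279.4174888963101 208.43026503191794
```

>>> servo_tool(
  commands=[
    [3.2,-3.3,-0.4,0,0,-6.3],
    [3.5,-3.0,-0.4,0,0,-6.3],
    [3.8,-2.6,-0.4,0,0,-6.3],
    [4.1,-2.1,-0.4,0,0,-6.3],
    [4.3,-1.7,-0.4,0,0,-6.3],
    [4.5,-1.2,-0.4,0,0,-6.3],
    [4.6,-0.7,-0.4,0,0,-6.3],
    [4.6,-0.2,-0.4,0,0,-6.3],
  ],
)

```text
clock: 0.95
ee_pos: [0.3938, -0.257, 0.2259]
tcp_rot: [-0.004, 0.789, 0.615, 0.001]
contact_force: [0.4, 0.2, 0.2]
width: 0.088
```

>>> servo_tool(
  commands=[
    [4.6,0.3,-0.4,0,0,-6.3],
    [4.5,0.8,-0.4,0,0,-6.3],
    [4.4,1.3,-0.4,0,0,-6.3],
    [3.8,1.6,-0.4,0,0,-6.3],
    [0,0,0,0,0,0],
    [0,0,0,0,0,0],
    [0,0,0,0,0,0],
    [0,0,0,0,0,0],
  ],
)

```text
clock: 1.75
ee_pos: [0.448, -0.075, 0.2431]
tcp_rot: [-0.003, 0.626, 0.78, 0.002]
contact_force: [-0.0, -0.2, -0.1]
width: 0.0881
```

```bash
python3 - <<'E'
from h import *
from bench import manip
s,d=wrist(manip,"w1");print(s["clock"],s["ee_pos"],s["joint_positions"].round(2))
E
```

```text
1.75 [ 0.44801484 -0.07495857  0.24305677] [-0.23 -0.19  1.99  0.01  1.34 -0.45]
```

View pics/w1.png

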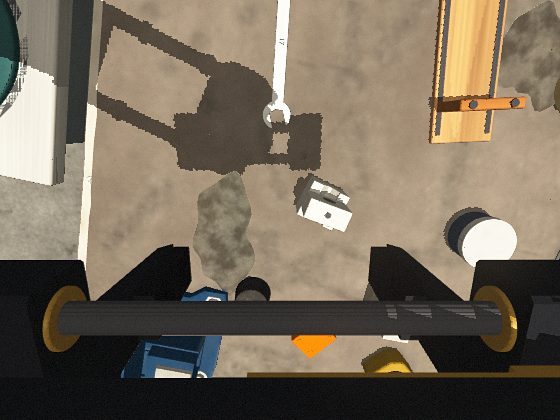

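The wrist view shows block_24 on the V-block at (325,203), the rack wall at (483,103), the tin at (487,240), and pile A partly hidden at (390,330). Cropping for the corners.

```bash
python3 - <<'E'
from h import *
d=pickle.load(open("w1.pkl","rb"));t=pickle.load(open("top0.pkl","rb"))
a=crop(d,290,165,66,75,6);b=crop(t,125,165,130,64,6)[:, :,:]
c=np.zeros((600,780,3),np.uint8);a=cv2.resize(a,(180,205)) if 0 else a
cv2.imwrite("pics/c2.png",a)
cv2.imwrite("pics/c3.png",b)
E
```

```text
(no output)
```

View pics/c2.png

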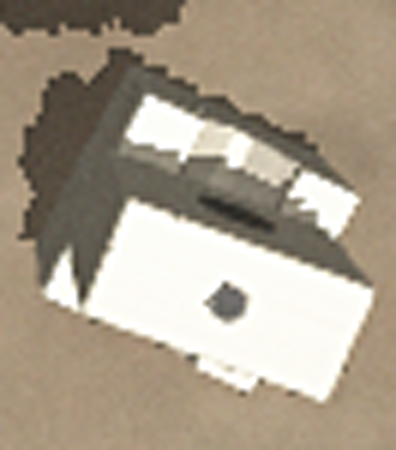

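View pics/c3.png

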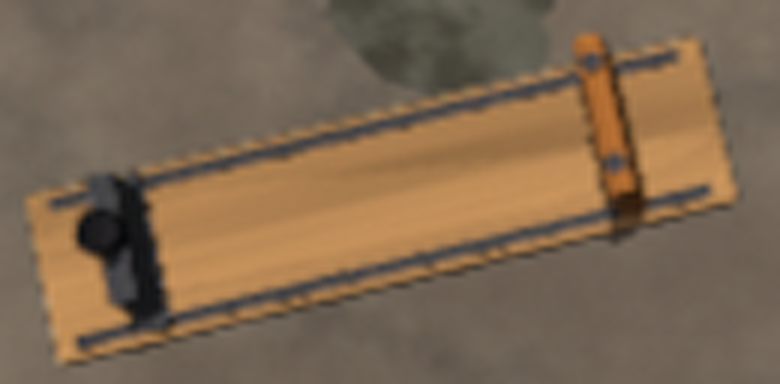

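Block_24's top corners are at crop px (130,198), (372,290), (326,402) and (83,308). In the top crop the rack corners are at (28,200), (700,38), (738,200) and (60,362), the wall top bar runs from (590,38) to (625,192), and the knob is at (102,232).

```bash
python3 - <<'E'
from h import *
from bench import manip
d=pickle.load(open("w1.pkl","rb"));t=pickle.load(open("top0.pkl","rb"))
def rep(n,P,L):
    P=np.array(P);print(n,P.mean(0).round(4),[ (round(np.linalg.norm(P[i]-P[(i+1)%4])*1e3,1),round(np.degrees(np.arctan2(*(P[(i+1)%4]-P[i])[1::-1])),1)) for i in range(4)])
rep("b24",[ray(d,290+(x-2.5)/6,165+(y-2.5)/6,.086) for x,y in[(130,198),(372,290),(326,402),(83,308)]],0)
rep("rack",[ray(t,125+(x-2.5)/6,165+(y-2.5)/6,.010) for x,y in[(28,200),(700,38),(738,200),(60,362)]],0)
f=lambda x,y,z:ray(t,125+(x-2.5)/6,165+(y-2.5)/6,z)
print("wall",f(590,38,.066),f(625,192,.066),"knob",f(102,230,.074),"stopbar",f(102,178,.055),f(122,305,.055))
s=manip.sense();plan(s,[.505,-.095,.25],np.radians(10))
E
```

```text
b24 [ 0.5073 -0.096   0.086 ] [(np.float64(48.3), np.float64(-8.6)), (np.float64(23.0), np.float64(-96.1)), (np.float64(49.4), np.float64(170.7)), (np.float64(22.4), np.float64(81.2))]
rack [0.6222 0.1607 0.01  ] [(np.float64(299.1), np.float64(-74.9)), (np.float64(74.3), np.float64(-165.2)), (np.float64(299.0), np.float64(104.9)), (np.float64(72.8), np.float64(14.8))]
wall [0.68243694 0.0662706  0.066     ] [0.61744203 0.04923363 0.066     ] knob [0.59580276 0.26145008 0.074     ] stopbar [0.62088095 0.26888394 0.055     ] [0.56755268 0.25709255 0.055     ]
[[-1.58, 2.57, -0.37, 0.0, -0.2, 1.3], [-1.53, 2.6, -0.36, -0.1, -0.2, 1.2]]
```

```bash
python3 - <<'E'
from h import *
from bench import manip
s=manip.sense();plan(s,[.507,-.096,.15],np.radians(-9))
E
```

```text
[[-1.13, 1.77, 3.09, -0.1, -0.1, 7.2], [-0.89, 1.9, 3.09, 0.0, -0.2, 7.2], [-0.64, 1.99, 3.1, -0.1, -0.1, 7.1]]
```

>>> servo_tool(
  commands=[
    [-1.1,1.8,3.1,0,-0.1,7.2],
    [-0.9,1.9,3.1,0,-0.1,7.2],
    [-0.6,2.0,3.1,0,-0.1,7.1],
    [0,0,0,0,0,0],
    [0,0,0,0,0,0],
    [0,0,0,0,0,0],
    [0,0,0,0,0,0],
    [0,0,0,0,0,0],
  ],
)

```text
clock: 2.6
ee_pos: [0.5088, -0.1043, 0.1522]
tcp_rot: [0.001, 0.768, 0.641, 0.001]
contact_force: [-0.5, -0.1, 0.5]
width: 0.0879
```

```bash
python3 - <<'E'
from h import *
from bench import manip
s,d=wrist(manip,"w2");print(s["ee_pos"]);plan(s,[.507,-.096,.046],np.radians(-9))
# overlay predicted b24 top and rack features
v=np.ascontiguousarray(d["frame"][:,:,::-1]);
def quad(c,a,L,W,z,col):
    a=np.radians(a);x=np.array([np.cos(a),np.sin(a)]);y=np.array([-x[1],x[0]])
    P=[proj(d,np.r_[np.array(c)+i*x*L/2+j*y*W/2,z]) for i,j in[(1,1),(1,-1),(-1,-1),(-1,1)]]
    cv2.polylines(v,[np.int32(np.round(np.array(P)*16))],True,col,1,cv2.LINE_AA,4)
quad((.5073,-.096),-9,.05,.024,.086,(0,0,255))
cv2.imwrite("pics/w2o.png",cv2.resize(v[80:330,130:430],None,fx=2.4,fy=2.4))
E
```

```text
[ 0.50882277 -0.10433809  0.15224758]
[[0.26, -0.12, 3.54, 0.1, 0.0, -0.4], [0.26, -0.12, 3.54, 0.1, 0.0, -0.5], [0.27, -0.1, 3.54, 0.0, 0.0, -0.4]]
```

View pics/w2o.png

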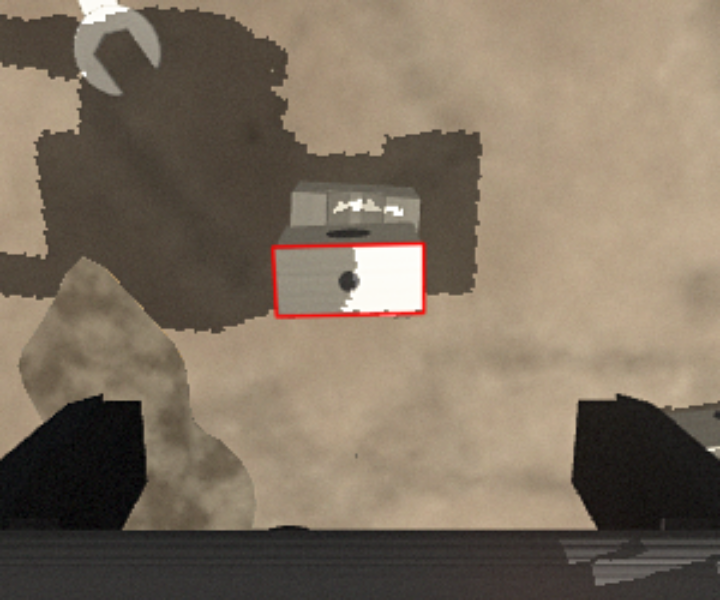

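The overlay matches block_24 exactly. Descending.

>>> servo_tool(
  commands=[
    [0.3,-0.1,2.6,0.1,0,-0.4],
    [0.3,-0.1,2.6,0.1,0,-0.4],
    [0.3,-0.1,2.6,0,0,-0.4],
    [0,0,2.3,0,0,0],
    [0,0,0,0,0,0],
    [0,0,0,0,0,0],
    [0,0,0,0,0,0],
    [0,0,0,0,0,0],
  ],
)

```text
clock: 3.45
ee_pos: [0.5154, -0.0955, 0.0602]
tcp_rot: [0.008, 0.759, 0.651, 0.006]
contact_force: [-0.8, 0.2, 1.1]
width: 0.0878
```

>>> servo_tool(
  commands=[
    [0,0,0,0,0,0],
    [0,0,0,0,0,0],
    [0,0,0,0,0,0],
    [0,0,0,0,0,0],
    [0,0,0,0,0,0],
    [0,0,0,0,0,0],
    [0,0,0,0,0,0],
    [0,0,0,0,0,0],
  ],
  gripper=1,
  grip_force=25,
)

```text
clock: 4.25
ee_pos: [0.5178, -0.0962, 0.0635]
tcp_rot: [0.011, 0.759, 0.65, 0.008]
contact_force: [0.5, 0.5, -0.4]
width: 0.0263
```

```bash
python3 - <<'E'
from h import *
from bench import manip
s,d=wrist(manip,"w3");print(s["ee_pos"],s["width"],s["qd"],s["contact_force"],s["wrist_torque"])
t=manip.get_image("scene")
a=cv2.resize(d["frame"][:,:,::-1],(480,360));b=cv2.resize(crop(t,250,160,110,90,4),(440,360));cv2.imwrite("pics/w3o.png",cv2.resize(np.hstack([a,b]),(800,313)))
E
```

```text
[ 0.51776989 -0.09621731  0.06345549] 0.026326721736816536 [-0.00012419  0.00053234  0.00153358 -0.00054371 -0.00056508 -0.00129546] [ 0.48158194  0.46689994 -0.35113738] [-0.02011521 -0.02057055 -0.01273298]
```

View pics/w3o.png

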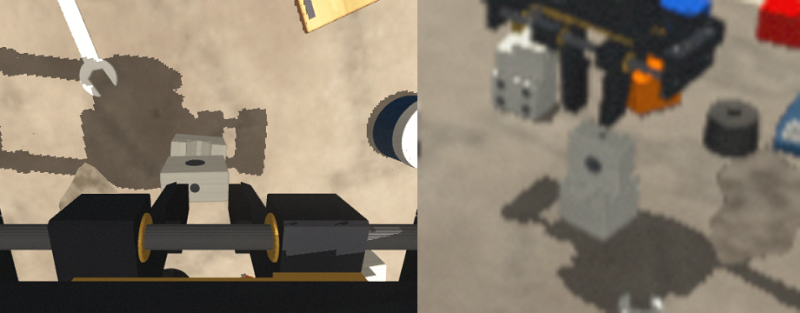

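```bash
python3 - <<'E'
from h import *
from bench import manip
s=manip.sense();t=pickle.load(open("scene0.pkl","rb"));d=pickle.load(open("w3.pkl","rb"));T=pose(s)
print(T.round(3))
for off in(-.013,.013):
    p=(T@[0,off,0,1])[:3];print("tip scene",proj(t,p),"wrist",proj(d,p))
for c in[(.5073,-.096,.086),(.5073,-.096,0)]:print("blk scene",proj(t,c),proj(d,c))
top=pickle.load(open("top0.pkl","rb"));print("blk top", proj(top,(.5073,-.096,.086)))
n=manip.get_image("scene");cv2.imwrite("pics/s3.png",cv2.resize(crop(n,260,165,80,80,8),(640,640))[:600])
E
```

```text
[[ 0.154  0.988  0.026  0.518]
 [ 0.988 -0.154 -0.006 -0.096]
 [-0.002  0.026 -1.     0.063]
 [ 0.     0.     0.     1.   ]]
tip scene [303.1983666  205.64765256] wrist [257.77145822 234.12795941]
tip scene [295.76222435 202.36311118] wrist [300.14087886 234.11923549]
blk scene [303.06063999 198.53381061] [261.00661939 251.0772402 ]
blk scene [301.80850738 222.53057095] [264.05218043 208.43375598]
blk top [286.46872403 241.33792417]
```

View pics/s3.png

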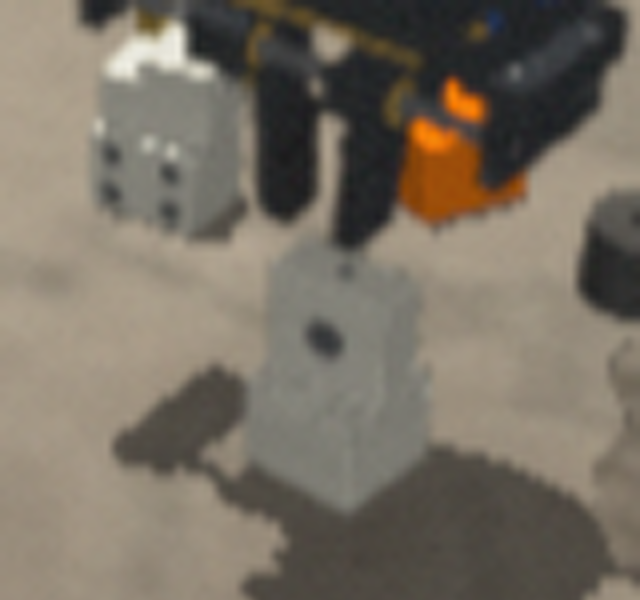

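The fingers shut to 26 mm above and behind the block without touching it. The visible tips sit about 30 mm higher than the reported TCP (wrist row about 246 against 234 predicted; scene about 10 px higher). I'll measure that offset from the finger edges.

```bash
python3 - <<'E'
from h import *
from bench import manip
w2=pickle.load(open("w2.pkl","rb"));w3=pickle.load(open("w3.pkl","rb"))
for n,d in(("w2",w2),("w3",w3)):
    g=d["frame"].max(2)
    for r in range(238,300,6):
        m=g[r]<30;runs=[];st=None
        for i in range(100,470):
            if m[i] and st is None:st=i
            if not m[i] and st is not None:
                if i-st>3:runs.append((st,i));
                st=None
        print(n,r,runs)
s=manip.sense();print(s["joint_positions"].round(3))
E
```

```text
w2 238 []
w2 244 []
w2 250 [(156, 188)]
w2 256 [(149, 189)]
w2 262 [(142, 189), (394, 401), (404, 408)]
w2 268 [(134, 190), (391, 401), (402, 407), (419, 426)]
w2 274 [(127, 191), (369, 377), (379, 384), (385, 389), (390, 397), (401, 407), (408, 413), (414, 419), (425, 433)]
w2 280 [(120, 191), (385, 389), (392, 399), (400, 405), (406, 411), (412, 424), (435, 440)]
w2 286 [(113, 188), (378, 387), (388, 400), (402, 424), (429, 433), (438, 442)]
w2 292 [(106, 111), (112, 185), (386, 435), (441, 453)]
w2 298 [(100, 182), (378, 384), (385, 405), (413, 418), (425, 429), (430, 441), (442, 457)]
w3 238 []
w3 244 []
w3 250 [(223, 231), (237, 252)]
w3 256 [(219, 252)]
w3 262 [(107, 143), (144, 154), (159, 165), (166, 175), (176, 185), (186, 201), (214, 219), (220, 227), (228, 252)]
w3 268 [(100, 128), (130, 144), (149, 166), (167, 191), (193, 201), (210, 227), (228, 253)]
w3 274 [(100, 155), (156, 166), (174, 188), (189, 201), (206, 253)]
w3 280 [(100, 105), (106, 118), (120, 126), (127, 167), (171, 218), (221, 253), (331, 336)]
w3 286 [(100, 113), (117, 151), (152, 166), (167, 174), (175, 193), (201, 252), (313, 318)]
w3 292 [(100, 108), (109, 120), (121, 134), (135, 151), (156, 166), (179, 190), (204, 210), (211, 251), (312, 317), (324, 329), (388, 392)]
w3 298 [(128, 132), (178, 188), (205, 222), (242, 250), (338, 342), (376, 380)]
[-0.231  0.093  2.072  0.     0.95  -0.077]
```

Both wrist-image edges put the fingertips about 40 mm behind the reported TCP, centred laterally. So the true tip z is about the reported z plus 0.04. I'll open, correct and descend in steps, watching the force.

```bash
python3 - <<'E'
from h import *
from bench import manip
plan(manip.sense(),[.507,-.096,.0635],np.radians(-9))
E
```

```text
[[-0.14, -1.07, -0.03, 1.5, 0.1, 0.2]]
```

>>> servo_tool(
  commands=[
    [0,0,0,0,0,0],
    [0,-1.1,0,1.5,0,0],
    [0,0,0,0,0,0],
    [0,0,0,0,0,0],
    [0,0,0,0,0,0],
    [0,0,0,0,0,0],
    [0,0,0,0,0,0],
    [0,0,0,0,0,0],
  ],
  gripper=0,
)

```text
clock: 5.2
ee_pos: [0.5058, -0.0943, 0.0631]
tcp_rot: [-0.0, 0.76, 0.65, -0.001]
contact_force: [-1.4, -0.0, 0.1]
width: 0.0762
```

Down 5.5 cm (reported z to about 0.008, true tip about 0.048).

>>> servo_tool(
  commands=[
    [-0.1,0.1,1,0,0,0],
    [0,0,1,0,0,0],
    [0,0,1,0,0,0],
    [0,0,1,0,0,0],
    [0,0,1,0,0,0],
    [0,0,0.5,0,0,0],
    [0,0,0,0,0,0],
    [0,0,0,0,0,0],
  ],
)

```text
clock: 6.0
ee_pos: [0.5049, -0.0953, 0.0012]
tcp_rot: [-0.002, 0.76, 0.65, -0.003]
contact_force: [0.4, 0.5, 0.5]
width: 0.0878
```

>>> servo_tool(
  commands=[
    [0,0,0,0,0,0],
    [0,0,0,0,0,0],
    [0,0,0,0,0,0],
    [0,0,0,0,0,0],
    [0,0,0,0,0,0],
    [0,0,0,0,0,0],
    [0,0,0,0,0,0],
    [0,0,0,0,0,0],
  ],
  gripper=1,
  grip_force=25,
)

```text
clock: 6.8
ee_pos: [0.5066, -0.0957, 0.003]
tcp_rot: [-0.0, 0.76, 0.65, -0.001]
contact_force: [-0.1, 0.3, -0.9]
width: 0.05
```

```bash
python3 - <<'E'
from h import *
from bench import manip
s,d=wrist(manip,"w4");print(s["ee_pos"],s["width"],s["joint_positions"].round(3));t=manip.get_image("scene");pickle.dump(t,open("s4.pkl","wb"))
cv2.imwrite("pics/s4.png",np.hstack([cv2.resize(crop(d,150,130,260,260,2),(400,400)),cv2.resize(crop(t,260,165,80,80,5),(400,400))]))
E
```

```text
[ 0.50663977 -0.09567857  0.00303988] 0.05000040900729351 [-0.233  0.176  2.111 -0.003  0.857 -0.077]
```

View pics/s4.png

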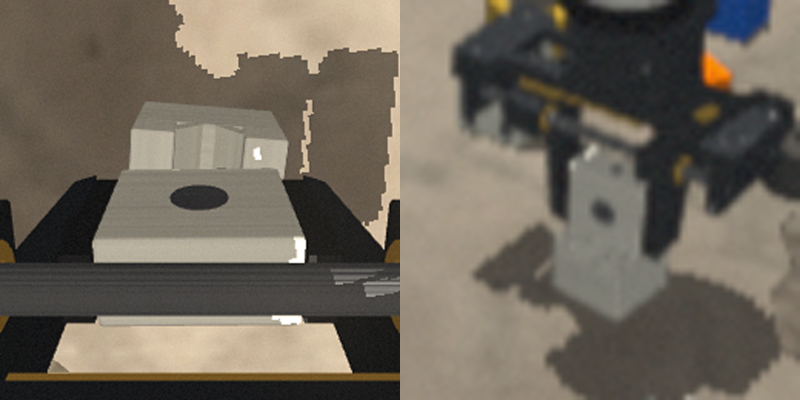

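Block_24 is held at width 50.0 mm, with the tips near its foot. I'll regrasp 12 mm higher so the gripper body clears the stop knob.

>>> servo_tool(
  commands=[
    [0,0,0,0,0,0],
    [0,0,0,0,0,0],
    [0,0,-0.4,0,0,0],
    [0,0,-0.4,0,0,0],
    [0,0,-0.4,0,0,0],
    [0,0,0,0,0,0],
    [0,0,0,0,0,0],
    [0,0,0,0,0,0],
  ],
  gripper=0.3,
)

```text
clock: 7.7
ee_pos: [0.5074, -0.0958, 0.017]
tcp_rot: [0.0, 0.76, 0.65, -0.001]
contact_force: [0.5, 0.0, 0.4]
width: 0.062
```

>>> servo_tool(
  commands=[
    [0,0,0,0,0,0],
    [0,0,0,0,0,0],
    [0,0,0,0,0,0],
    [0,0,0,0,0,0],
    [0,0,0,0,0,0],
    [0,0,0,0,0,0],
    [0,0,-1,0,0,0],
    [0,0,-1,0,0,0],
  ],
  gripper=1,
)

```text
clock: 8.5
ee_pos: [0.505, -0.0952, 0.0358]
tcp_rot: [-0.002, 0.76, 0.65, -0.003]
contact_force: [-0.2, 0.2, -1.0]
width: 0.0497
```

>>> servo_tool(
  commands=[
    [0,0,-2,0,0,0],
    [0,0,-3,0,0,0],
    [0,0,-3,0,0,0],
    [0,0,-2,0,0,0],
    [0,0,0,0,0,0],
    [0,0,0,0,0,0],
    [0,0,0,0,0,0],
    [0,0,0,0,0,0],
  ],
)

```text
clock: 9.3
ee_pos: [0.504, -0.0947, 0.1415]
tcp_rot: [-0.002, 0.76, 0.65, -0.003]
contact_force: [-0.7, 0.1, -1.7]
width: 0.0495
```

```bash
python3 - <<'E'
from h import *
from bench import manip
s=manip.sense();print(s["ee_pos"],s["width"])
plan(s,[.6013,.2383,.09],np.radians(15))
E
```

```text
[ 0.50398489 -0.09474346  0.14150452] 0.049517127994504605
[[4.3, 0.57, 0.63, 0.0, 0.0, -3.0], [4.27, 0.79, 0.63, -0.1, 0.0, -3.0], [4.22, 1.01, 0.64, 0.0, 0.0, -3.0], [4.16, 1.23, 0.64, -0.1, 0.0, -3.0], [4.09, 1.45, 0.64, 0.0, 0.0, -3.0], [4.01, 1.66, 0.64, -0.1, 0.0, -2.9], [3.92, 1.85, 0.64, 0.0, 0.0, -3.0], [3.81, 2.06, 0.63, -0.1, 0.0, -2.9]]
```

>>> servo_tool(
  commands=[
    [4.3,0.6,0.3,0,0,-3],
    [4.3,0.8,0.3,0,0,-3],
    [4.2,1.0,0.3,0,0,-3],
    [4.2,1.2,0.3,0,0,-3],
    [4.1,1.4,0.5,0,0,-3],
    [4.0,1.7,0.7,0,0,-3],
    [3.9,1.8,0.7,0,0,-3],
    [3.8,2.0,0.7,0,0,-3],
  ],
)

```text
clock: 10.1
ee_pos: [0.5949, 0.2432, 0.0887]
tcp_rot: [-0.007, 0.605, 0.796, -0.009]
contact_force: [0.1, -0.3, -1.5]
width: 0.0497
```

>>> servo_tool(
  commands=[
    [0,0,0,0,0,0],
    [0,0,0,0,0,0],
    [0,0,0,0,0,0],
    [0,0,0,0,0,0],
    [0,0,0,0,0,0],
    [0,0,0,0,0,0],
    [0,0,0,0,0,0],
    [0,0,0,0,0,0],
  ],
)

```text
clock: 10.9
ee_pos: [0.5913, 0.2426, 0.0824]
tcp_rot: [-0.01, 0.605, 0.796, -0.013]
contact_force: [-0.8, 0.2, -2.9]
width: 0.0499
```

```bash
python3 - <<'E'
from h import *
from bench import manip
s,d=wrist(manip,"w5");print(s["ee_pos"],s["width"])
plan(s,[.6013,.2383,.05],np.radians(15))
v=np.ascontiguousarray(d["frame"][:,:,::-1])
def quad(c,a,L,W,z,col):
    a=np.radians(a);x=np.array([np.cos(a),np.sin(a)]);y=np.array([-x[1],x[0]])
    P=[proj(d,np.r_[np.array(c)+i*x*L/2+j*y*W/2,z]) for i,j in[(1,1),(1,-1),(-1,-1),(-1,1)]]
    cv2.polylines(v,[np.int32(np.round(np.array(P)*16))],True,col,1,cv2.LINE_AA,4)
rc=np.array([.622,.161]);u=np.array([-.2588,.9659])
quad(rc,15,.076,.3,.01,(0,0,255));quad(rc+.105*u,15,.056,.012,.055,(0,255,0));quad(rc-.1067*u,15,.07,.012,.066,(255,0,0))
cv2.imwrite("pics/w5o.png",cv2.resize(v,(800,600)))
E
```

```text
[0.59126797 0.2426472  0.08242674] 0.049856661490927656
[[-0.69, 0.96, 3.21, -1.9, 0.0, 0.5]]
```

View pics/w5o.png

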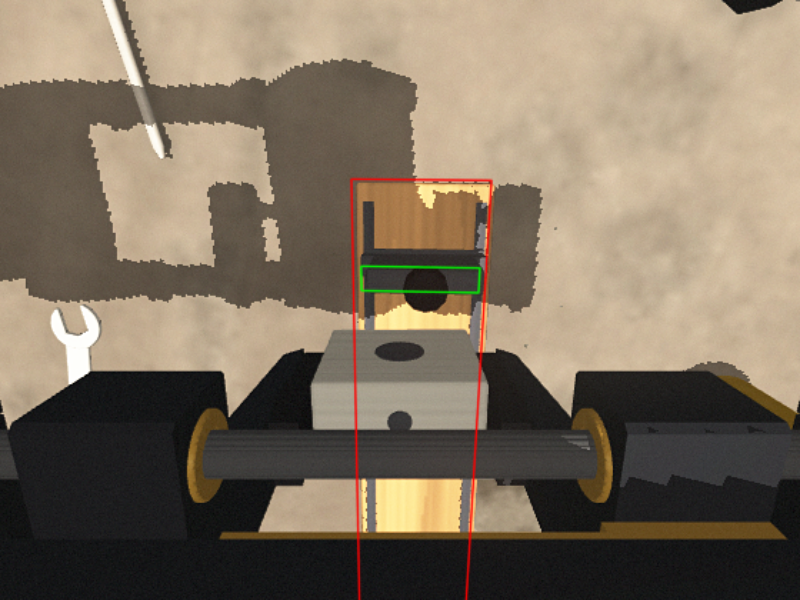

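The overlay agrees with the rack to 1–2 mm (stop plate at px (420,280), knob (427,288)). I'll shift the centreline +1 mm and lower.

>>> servo_tool(
  commands=[
    [-0.3,0.6,1.5,-1.0,0,0.3],
    [-0.3,0.6,1.5,-0.9,0,0.3],
    [0,0,1.5,0,0,0],
    [0,0,1.5,0,0,0],
    [0,0,0.8,0,0,0],
    [0,0,0,0,0,0],
    [0,0,0,0,0,0],
    [0,0,0,0,0,0],
  ],
)

```text
clock: 11.75
ee_pos: [0.6052, 0.2405, 0.0126]
tcp_rot: [0.001, 0.609, 0.793, 0.001]
contact_force: [0.5, -0.1, -1.6]
width: 0.0501
```

```bash
python3 - <<'E'
from h import *
from bench import manip
s=manip.sense();print(s["ee_pos"],s["width"])
plan(s,[.6023,.2386,-.005],np.radians(15))
E
```

```text
[0.6052029  0.24047771 0.012576  ] 0.05006543194864834
[[-0.11, -0.33, 1.76, 0.1, 0.0, -0.1]]
```

>>> servo_tool(
  commands=[
    [-0.1,-0.2,0.5,0,0,0],
    [0,0,0.5,0,0,0],
    [0,0,0.4,0,0,0],
    [0,0,0.3,0,0,0],
    [0,0,0.2,0,0,0],
    [0,0,0.2,0,0,0],
    [0,0,0,0,0,0],
    [0,0,0,0,0,0],
  ],
)

```text
clock: 12.55
ee_pos: [0.605, 0.2396, -0.0082]
tcp_rot: [0.001, 0.609, 0.793, 0.003]
contact_force: [-0.6, 0.3, -0.9]
width: 0.0496
```

```bash
python3 - <<'E'
from h import *
from bench import manip
s=manip.sense();print(s["ee_pos"],s["width"],s["contact_force"])
plan(s,[.6023,.2386,-.0125],np.radians(15))
E
```

```text
[ 0.60497392  0.23958053 -0.00823427] 0.04959481887605131 [-0.56761251  0.30477602 -0.87398645]
[[-0.03, -0.29, 0.42, 0.3, -0.1, -0.1]]
```

>>> servo_tool(
  commands=[
    [0,-0.4,0,0.3,0,0],
    [0,0,0.2,0,0,0],
    [0,0,0.2,0,0,0],
    [0,0,0.1,0,0,0],
    [0,0,0,0,0,0],
    [0,0,0,0,0,0],
    [0,0,0,0,0,0],
    [0,0,0,0,0,0],
  ],
)

```text
clock: 13.35
ee_pos: [0.6013, 0.2386, -0.013]
tcp_rot: [-0.0, 0.609, 0.793, 0.001]
contact_force: [-0.7, 0.8, -1.5]
width: 0.0499
```

>>> servo_tool(
  commands=[
    [0,0.05,0.1,0,0,0],
    [0,0.05,0.1,0,0,0],
    [0,0,0.1,0,0,0],
    [0,0,0,0,0,0],
    [0,0,0,0,0,0],
    [0,0,0,0,0,0],
    [0,0,0,0,0,0],
    [0,0,0,0,0,0],
  ],
)

```text
clock: 14.15
ee_pos: [0.602, 0.2389, -0.0131]
tcp_rot: [-0.0, 0.609, 0.793, 0.0]
contact_force: [-0.8, 0.3, 0.2]
width: 0.05
```

It's in contact. Release, rise, and go on to pile A.

>>> servo_tool(
  commands=[
    [0,0,0,0,0,0],
    [0,0,0,0,0,0],
    [0,0,0,0,0,0],
    [0,0,0,0,0,0],
    [0,0,-1,0,0,0],
    [0,0,-3,0,0,0],
    [0,0,-5,0,0,0],
    [0,0,-5,0,0,0],
  ],
  gripper=0,
)

```text
clock: 14.95
ee_pos: [0.5954, 0.2364, 0.1219]
tcp_rot: [-0.005, 0.609, 0.793, -0.007]
contact_force: [0.7, 0.1, -0.4]
width: 0.0884
```

```bash
python3 - <<'E'
from h import *
from bench import manip
s=manip.sense();print(s["ee_pos"],s["width"])
plan(s,[.639,-.23,.14],np.radians(0))
E
```

```text
[0.59543431 0.23641568 0.12192745] 0.08840178147854305
[[-4.62, -0.78, -0.16, -0.1, 0.0, 1.5], [-4.64, -0.66, -0.17, -0.1, 0.0, 1.5], [-4.65, -0.54, -0.17, -0.1, 0.0, 1.5], [-4.67, -0.42, -0.17, -0.1, 0.0, 1.5], [-4.68, -0.29, -0.17, -0.1, 0.0, 1.5], [-4.68, -0.17, -0.17, -0.1, 0.0, 1.5], [-4.68, -0.05, -0.17, -0.1, 0.0, 1.5], [-4.68, 0.07, -0.17, -0.1, 0.1, 1.5]]
[[-4.68, 0.2, -0.17, -0.1, 0.0, 1.5], [-4.68, 0.32, -0.18, -0.1, 0.1, 1.4]]
```

>>> servo_tool(
  commands=[
    [-4.6,-0.8,-0.2,-0.1,0,1.5],
    [-4.6,-0.7,-0.2,-0.1,0,1.5],
    [-4.6,-0.6,-0.2,-0.1,0,1.5],
    [-4.7,-0.5,-0.2,-0.1,0,1.5],
    [-4.7,-0.3,-0.2,-0.1,0,1.5],
    [-4.7,-0.2,-0.2,-0.1,0,1.5],
    [-4.7,0,-0.2,-0.1,0,1.5],
    [-4.7,0,-0.2,-0.1,0,1.5],
  ],
)

```text
clock: 15.75
ee_pos: [0.6387, -0.1407, 0.1606]
tcp_rot: [0.009, 0.687, 0.726, 0.012]
contact_force: [0.4, 0.5, 0.1]
width: 0.0883
```

>>> servo_tool(
  commands=[
    [-4.6,0.2,-0.2,-0.1,0,1.5],
    [-4.2,0.3,-0.2,-0.1,0,1.5],
    [0,0,0,0,0,0],
    [0,0,0,0,0,0],
    [0,0,0,0,0,0],
    [0,0,0,0,0,0],
    [0,0,0,0,0,0],
    [0,0,0,0,0,0],
  ],
)

```text
clock: 16.55
ee_pos: [0.6473, -0.235, 0.1697]
tcp_rot: [0.013, 0.708, 0.706, 0.014]
contact_force: [0.0, 0.4, -0.5]
width: 0.0884
```

```bash
python3 - <<'E'
from h import *
from bench import manip
s,d=wrist(manip,"w6");print(s["ee_pos"],s["width"],proj(d,(.639,-.219,.076)))
a=crop(d,190,110,200,150,4);t=manip.get_image("scene");pickle.dump(t,open("s6.pkl","wb"))
cv2.imwrite("pics/w6c.png",a)
E
```

```text
[ 0.64733657 -0.235006    0.16974742] 0.08835870097416618 [265.5902692  180.40767858]
```

View pics/w6c.png

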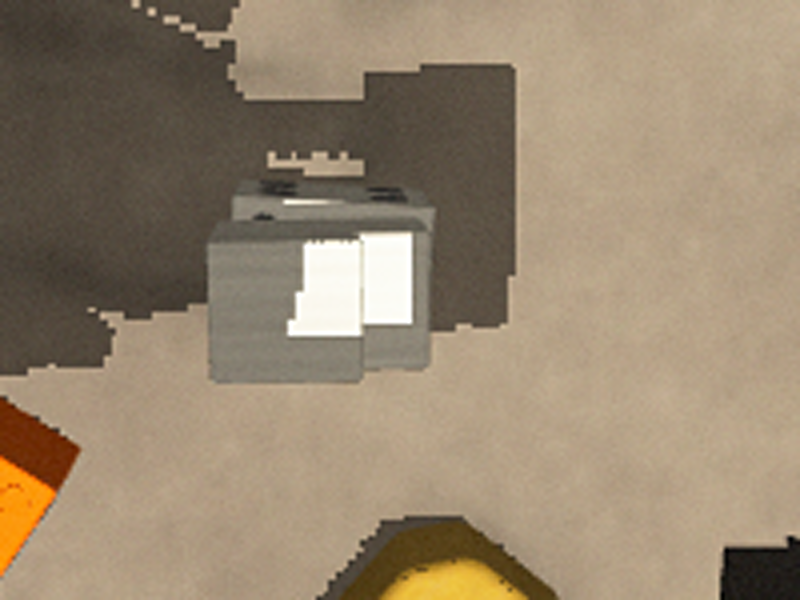

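Block_32's high top is at crop px (208,242), (362,238), (362,382), (210,382). Its step lies to the right (362–430), towards world +x. Block_40 is below, with its bores showing.

```bash
python3 - <<'E'
from h import *
from bench import manip
d=pickle.load(open("w6.pkl","rb"))
f=lambda x,y,z:ray(d,190+(x-1.5)/4,110+(y-1.5)/4,z)
P=[f(208,242,.076),f(362,238,.076),f(362,382,.076),f(210,382,.076)]
Q=[f(430,232,.066),f(430,368,.066)]
print(np.round(P,4),np.round(Q,4))
L=(P[0]+P[3])/2;Rr=(Q[0]+Q[1])/2;a=np.arctan2(*(P[2]-P[3])[1::-1]);b=np.arctan2(*(P[1]-P[0])[1::-1]);e=np.arctan2(-(P[3]-P[0])[0],(P[3]-P[0])[1])
print("len",np.linalg.norm(Rr[:2]-L[:2]),"centre",(L+Rr)/2,np.degrees([a,b,e]))
s=manip.sense();c=(L+Rr)/2
plan(s,[c[0],c[1],.07],(a+b)/2)
E
```

```text
[[ 0.6183 -0.2097  0.076 ]
 [ 0.6518 -0.2092  0.076 ]
 [ 0.6517 -0.2416  0.076 ]
 [ 0.6177 -0.2412  0.076 ]] [[ 0.6676 -0.2095  0.066 ]
 [ 0.6679 -0.2412  0.066 ]]
len 0.049728219738111167 centre [ 0.64288437 -0.22538358  0.071     ] [ -0.76694838   0.97413646 178.83400207]
[[0.32, -0.28, 3.32, 0.7, 0.0, -0.1], [0.32, -0.23, 3.32, 0.7, -0.1, -0.1], [0.33, -0.2, 3.32, 0.8, 0.0, -0.1]]
```

>>> servo_tool(
  commands=[
    [0.3,-0.2,3.3,0.7,0,0],
    [0.3,-0.2,3.3,0.7,0,0],
    [0.3,-0.2,2.4,0.8,0,0],
    [0,0,0,0,0,0],
    [0,0,0,0,0,0],
    [0,0,0,0,0,0],
    [0,0,0,0,0,0],
    [0,0,0,0,0,0],
  ],
)

```text
clock: 17.45
ee_pos: [0.6482, -0.2258, 0.083]
tcp_rot: [0.003, 0.707, 0.707, 0.002]
contact_force: [0.0, -0.3, 0.4]
width: 0.0882
```

```bash
python3 - <<'E'
from h import *
from bench import manip
s=manip.sense();print(s["ee_pos"]);plan(s,[.643,-.2254,.008],0)
E
```

```text
[ 0.64816065 -0.22577537  0.08297891]
[[0.03, -0.28, 3.75, 0.2, 0.1, 0.0], [0.01, -0.27, 3.75, 0.2, 0.0, 0.0]]
```

>>> servo_tool(
  commands=[
    [0,-0.2,1.7,0.2,0,0],
    [0,-0.2,1.7,0.2,0,0],
    [0,-0.2,1.7,0.1,0,0],
    [0,-0.1,1.6,0,0,0],
    [0,0,0.3,0,0,0],
    [0,0,0,0,0,0],
    [0,0,0,0,0,0],
    [0,0,0,0,0,0],
  ],
)

```text
clock: 18.25
ee_pos: [0.6401, -0.2263, 0.0064]
tcp_rot: [-0.001, 0.708, 0.707, -0.002]
contact_force: [-1.2, 0.2, 1.3]
width: 0.088
```

```bash
python3 - <<'E'
from h import *
from bench import manip
s=manip.sense();print(s["ee_pos"]);plan(s,[.643,-.2254,.007],0)
E
```

```text
[ 0.64005883 -0.22627615  0.00642467]
[[0.09, 0.29, -0.06, -0.2, 0.1, -0.1]]
```

>>> servo_tool(
  commands=[
    [0.1,0.3,0,-0.2,0,0],
    [0,0,0,0,0,0],
    [0,0,0,0,0,0],
    [0,0,0,0,0,0],
    [0,0,0,0,0,0],
    [0,0,0,0,0,0],
    [0,0,0,0,0,0],
    [0,0,0,0,0,0],
  ],
  gripper=1,
)

```text
clock: 19.05
ee_pos: [0.6455, -0.2259, 0.0094]
tcp_rot: [0.003, 0.708, 0.707, 0.001]
contact_force: [-0.1, 0.2, 0.1]
width: 0.0496
```

>>> servo_tool(
  commands=[
    [0,0,0,0,0,0],
    [0,0,-1,0,0,0],
    [0,0,-2,0,0,0],
    [0,0,-3,0,0,0],
    [0,0,-3,0,0,0],
    [0,0,-3,0,0,0],
    [0,0,0,0,0,0],
    [0,0,0,0,0,0],
  ],
)

```text
clock: 19.85
ee_pos: [0.6418, -0.2243, 0.1317]
tcp_rot: [-0.0, 0.708, 0.707, -0.001]
contact_force: [0.1, -0.3, -2.2]
width: 0.0497
```

```bash
python3 - <<'E'
from h import *
from bench import manip
s=manip.sense();print(s["ee_pos"],s["width"])
rc=np.array([.623,.1613]);u=np.array([-.2588,.9659]);c=rc+.045*u;print(c)
plan(s,[c[0],c[1],.09],np.radians(15))
E
```

```text
[ 0.64177316 -0.22433579  0.13171758] 0.04965936103367527
[0.611354  0.2047655]
[[4.77, -0.34, 0.46, 0.0, 0.0, -1.7], [4.78, -0.2, 0.46, 0.0, 0.0, -1.7], [4.78, -0.06, 0.46, 0.0, 0.0, -1.7], [4.78, 0.08, 0.46, 0.0, 0.0, -1.7], [4.77, 0.22, 0.46, 0.0, 0.0, -1.7], [4.77, 0.37, 0.46, 0.0, 0.0, -1.6], [4.75, 0.5, 0.46, 0.0, 0.0, -1.7], [4.74, 0.64, 0.46, -0.1, 0.0, -1.6]]
[[4.71, 0.76, 0.47, 0.0, 0.0, -1.7]]
```

>>> servo_tool(
  commands=[
    [4.8,-0.3,0.3,0,0,-1.7],
    [4.8,-0.2,0.3,0,0,-1.7],
    [4.8,0,0.3,0,0,-1.7],
    [4.8,0.1,0.3,0,0,-1.7],
    [4.8,0.2,0.3,0,0,-1.7],
    [4.8,0.4,0.3,0,0,-1.7],
    [4.8,0.5,0.3,0,0,-1.7],
    [4.7,0.6,0.3,0,0,-1.7],
  ],
)

```text
clock: 20.65
ee_pos: [0.6056, 0.1628, 0.0896]
tcp_rot: [-0.007, 0.62, 0.784, -0.008]
contact_force: [1.3, 0.5, -2.1]
width: 0.0499
```

>>> servo_tool(
  commands=[
    [4.4,0.8,0.3,0,0,-1.6],
    [0,0,0,0,0,0],
    [0,0,0,0,0,0],
    [0,0,0,0,0,0],
    [0,0,0,0,0,0],
    [0,0,0,0,0,0],
    [0,0,0,0,0,0],
    [0,0,0,0,0,0],
  ],
)

```text
clock: 21.45
ee_pos: [0.5954, 0.2089, 0.0756]
tcp_rot: [-0.012, 0.608, 0.794, -0.014]
contact_force: [0.6, -0.5, -2.5]
width: 0.0503
```

```bash
python3 - <<'E'
from h import *
from bench import manip
s=manip.sense();print(s["ee_pos"],s["width"]);plan(s,[.6114,.2048,.02],np.radians(15),vmax=2)
E
```

```text
[0.59539657 0.20885978 0.07558325] 0.050255831765990855
[[-0.27, 0.55, 1.83, -0.7, 0.0, 0.0], [-0.27, 0.52, 1.84, -0.7, 0.0, 0.1], [-0.28, 0.51, 1.85, -0.7, -0.1, 0.0]]
```

>>> servo_tool(
  commands=[
    [-0.3,0.8,0.3,-1.0,0,0],
    [-0.2,0.7,0.3,-1.1,0,0.1],
    [0,0,0.8,0,0,0],
    [0,0,0.8,0,0,0],
    [0,0,0.8,0,0,0],
    [0,0,0.8,0,0,0],
    [0,0,0,0,0,0],
    [0,0,0,0,0,0],
  ],
)

```text
clock: 22.25
ee_pos: [0.6123, 0.2068, 0.0331]
tcp_rot: [-0.0, 0.609, 0.793, 0.001]
contact_force: [0.6, -0.2, -2.3]
width: 0.0499
```

```bash
python3 - <<'E'
from h import *
from bench import manip
s=manip.sense();print(s["ee_pos"],s["width"]);plan(s,[.6114,.2048,-.018],np.radians(15),vmax=2)
E
```

```text
[0.61232818 0.20681208 0.03308402] 0.049924284177274056
[[-0.06, -0.05, 1.7, 0.0, 0.0, 0.0], [-0.06, -0.05, 1.7, 0.1, 0.0, 0.0], [-0.06, -0.05, 1.71, 0.0, -0.1, -0.1]]
```

>>> servo_tool(
  commands=[
    [-0.1,-0.1,1.2,0,0,0],
    [-0.1,-0.1,1.2,0,0,0],
    [0,0,1.0,0,0,0],
    [0,0,0.8,0,0,0],
    [0,0,0.4,0,0,0],
    [0,0,0,0,0,0],
    [0,0,0,0,0,0],
    [0,0,0,0,0,0],
  ],
)

```text
clock: 23.05
ee_pos: [0.6107, 0.2044, -0.0173]
tcp_rot: [-0.0, 0.609, 0.793, 0.001]
contact_force: [-0.3, -0.3, -1.9]
width: 0.0498
```

```bash
python3 - <<'E'
from h import *
from bench import manip
s=manip.sense();print(s["ee_pos"],s["width"]);plan(s,[.6114,.2048,-.021],np.radians(15),vmax=2)
E
```

```text
[ 0.61071502  0.20440749 -0.01734345] 0.04977736509936061
[[0.02, 0.08, 0.37, 0.1, -0.1, 0.0]]
```

>>> servo_tool(
  commands=[
    [0,0.1,0.1,0,0,0],
    [0,0,0.1,0,0,0],
    [0,0,0.1,0,0,0],
    [0,0,0.1,0,0,0],
    [0,0,0.1,0,0,0],
    [0,0,0.1,0,0,0],
    [0,0,0,0,0,0],
    [0,0,0,0,0,0],
  ],
)

```text
clock: 23.85
ee_pos: [0.6139, 0.2054, -0.0202]
tcp_rot: [0.001, 0.609, 0.793, 0.003]
contact_force: [-0.4, 1.4, -2.6]
width: 0.0498
```

>>> servo_tool(
  commands=[
    [0,-0.2,0.1,0.2,0,0],
    [0,0,0.1,0,0,0],
    [0,0,0.1,0,0,0],
    [0,0,0.1,0,0,0],
    [0,0,0,0,0,0],
    [0,0,0,0,0,0],
    [0,0,0,0,0,0],
    [0,0,0,0,0,0],
  ],
)

```text
clock: 24.65
ee_pos: [0.6131, 0.2052, -0.0206]
tcp_rot: [0.0, 0.609, 0.793, 0.002]
contact_force: [0.1, -0.1, 1.8]
width: 0.0497
```

>>> servo_tool(
  commands=[
    [0,-0.2,0,0,0,0],
    [0,0,0,0,0,0],
    [0,0,0,0,0,0],
    [0,0,0,0,0,0],
    [0,0,0,0,0,0],
    [0,0,0,0,0,0],
    [0,0,0,0,0,0],
    [0,0,0,0,0,0],
  ],
)

```text
clock: 25.45
ee_pos: [0.6113, 0.2048, -0.0206]
tcp_rot: [0.001, 0.609, 0.793, 0.002]
contact_force: [-0.2, 0.4, 1.5]
width: 0.0498
```

>>> servo_tool(
  commands=[
    [0,0,0,0,0,0],
    [0,0,0,0,0,0],
    [0,0,0,0,0,0],
    [0,0,0,0,0,0],
    [0,0,-1,0,0,0],
    [0,0,-3,0,0,0],
    [0,0,-5,0,0,0],
    [0,0,-5,0,0,0],
  ],
  gripper=0,
)

```text
clock: 26.25
ee_pos: [0.6029, 0.202, 0.1138]
tcp_rot: [-0.006, 0.609, 0.793, -0.006]
contact_force: [1.4, -0.3, -0.1]
width: 0.0881
```

```bash
python3 - <<'E'
from h import *
from bench import manip
s=manip.sense();print(s["ee_pos"],s["width"]);plan(s,[.507,-.11,.09],np.radians(-9))
E
```

```text
[0.60293789 0.20199636 0.1138193 ] 0.08809645628138514
[[-3.95, -2.47, 0.38, -0.1, 0.0, 3.4], [-4.09, -2.23, 0.37, -0.1, 0.0, 3.4], [-4.22, -1.98, 0.37, -0.1, 0.0, 3.4], [-4.33, -1.73, 0.36, -0.2, 0.0, 3.4], [-4.42, -1.48, 0.36, -0.1, 0.0, 3.5], [-4.51, -1.2, 0.36, -0.2, 0.1, 3.4], [-4.56, -0.94, 0.34, -0.1, 0.0, 3.5]]
```

>>> servo_tool(
  commands=[
    [-3.9,-2.4,0,-0.1,0,3.4],
    [-4.1,-2.2,0,-0.1,0,3.4],
    [-4.2,-2.0,0,-0.1,0,3.4],
    [-4.3,-1.7,0.2,-0.2,0,3.4],
    [-4.4,-1.5,0.4,-0.1,0,3.5],
    [-4.5,-1.2,0.4,-0.1,0,3.4],
    [-4.5,-0.9,0.4,-0.1,0,3.5],
    [0,0,0,0,0,0],
  ],
)

```text
clock: 27.05
ee_pos: [0.5163, -0.1144, 0.1196]
tcp_rot: [0.011, 0.764, 0.645, 0.013]
contact_force: [0.5, 0.2, -0.6]
width: 0.0884
```

>>> servo_tool(
  commands=[
    [0,0,0,0,0,0],
    [0,0,0,0,0,0],
    [0,0,0,0,0,0],
    [0,0,0,0,0,0],
    [0,0,0,0,0,0],
    [0,0,0,0,0,0],
    [0,0,0,0,0,0],
    [0,0,0,0,0,0],
  ],
)

```text
clock: 27.85
ee_pos: [0.5187, -0.1099, 0.1217]
tcp_rot: [0.011, 0.762, 0.647, 0.014]
contact_force: [-0.6, -0.6, 0.3]
width: 0.0883
```

```bash
python3 - <<'E'
from h import *
from bench import manip
s,d=wrist(manip,"w7");print(s["ee_pos"],s["width"]);u,v=proj(d,(.507,-.096,.04)).astype(int);print(u,v)
x0,y0=u-75,v-65;print(x0,y0)
cv2.imwrite("pics/w7c.png",crop(d,x0,y0,150,110,5))
E
```

```text
[ 0.51869089 -0.10986139  0.12168289] 0.08830544182599619
259 188
184 123
```

View pics/w7c.png

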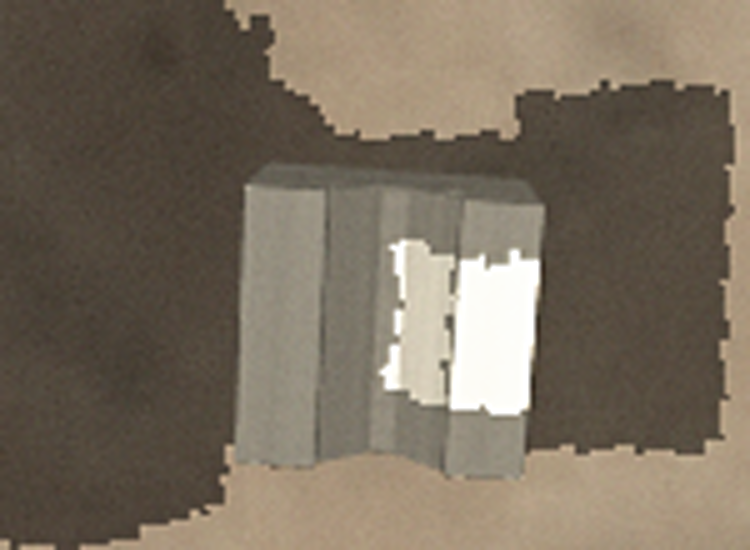

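Block_48's top corners are at crop px (247,185), (544,205), (523,478) and (236,462).

```bash
python3 - <<'E'
from h import *
from bench import manip
d=pickle.load(open("w7.pkl","rb"))
P=np.array([ray(d,184+(x-2)/5,123+(y-2)/5,.04) for x,y in[(247,185),(544,205),(523,478),(236,462)]])
c=P.mean(0);print(c);ang=[]
for i in range(4):
    e=P[(i+1)%4]-P[i];ang.append((np.degrees(np.arctan2(e[1],e[0]))-90*(-i)+45)%90-45);print(np.linalg.norm(e),ang[-1])
a=np.mean(ang);print(a)
s=manip.sense();plan(s,[c[0],c[1],.03],np.radians(a))
E
```

```text
[ 0.50833818 -0.09727649  0.04      ]
0.04920852272094605 -13.424613578043644
0.04753720332719119 -13.143916013267756
0.04970646146716287 -13.268741845167256
0.047672593668456775 -13.742947505448285
-13.395054735481736
[[0.5, -0.77, 4.56, 1.0, -0.3, 2.0], [0.51, -0.72, 4.58, 1.0, -0.2, 2.1]]
```

>>> servo_tool(
  commands=[
    [0.3,-0.5,2.5,0.7,-0.2,1.4],
    [0.3,-0.5,2.5,0.7,-0.2,1.4],
    [0.3,-0.5,2.5,0.7,-0.1,1.3],
    [0,0,2.0,0,0,0],
    [0,0,0,0,0,0],
    [0,0,0,0,0,0],
    [0,0,0,0,0,0],
    [0,0,0,0,0,0],
  ],
)

```text
clock: 28.7
ee_pos: [0.5108, -0.0993, 0.0275]
tcp_rot: [0.002, 0.786, 0.618, 0.001]
contact_force: [0.6, 0.1, 0.2]
width: 0.0883
```

```bash
python3 - <<'E'
from h import *
from bench import manip
s=manip.sense();print(s["ee_pos"]);plan(s,[.5083,-.0973,-.029],np.radians(-13.4),vmax=1.5)
E
```

```text
[ 0.51077619 -0.09929773  0.02754958]
[[0.03, -0.08, 1.41, 0.1, 0.0, -0.1], [0.04, -0.08, 1.41, 0.1, 0.0, 0.0], [0.03, -0.07, 1.42, 0.0, 0.0, -0.1], [0.04, -0.07, 1.41, 0.1, 0.0, 0.0]]
```

>>> servo_tool(
  commands=[
    [0.1,-0.1,1.2,0.1,0,0],
    [0,-0.1,1.2,0.1,0,0],
    [0,-0.1,1.2,0,0,0],
    [0,0,1.0,0,0,0],
    [0,0,0.6,0,0,0],
    [0,0,0,0,0,0],
    [0,0,0,0,0,0],
    [0,0,0,0,0,0],
  ],
)

```text
clock: 29.5
ee_pos: [0.509, -0.0979, -0.0279]
tcp_rot: [0.001, 0.786, 0.618, 0.001]
contact_force: [0.1, -0.2, 0.6]
width: 0.088
```

>>> servo_tool(
  commands=[
    [0,0,0,0,0,0],
    [0,0,0,0,0,0],
    [0,0,0,0,0,0],
    [0,0,0,0,0,0],
    [0,0,0,0,0,0],
    [0,0,0,0,0,0],
    [0,0,0,0,0,0],
    [0,0,0,0,0,0],
  ],
  gripper=1,
  grip_force=30,
)

```text
clock: 30.3
ee_pos: [0.5102, -0.0982, -0.0263]
tcp_rot: [0.002, 0.786, 0.618, 0.001]
contact_force: [0.1, -0.7, 0.1]
width: 0.0496
```

>>> servo_tool(
  commands=[
    [0,0,0,0,0,0],
    [0,0,-1,0,0,0],
    [0,0,-2,0,0,0],
    [0,0,-3,0,0,0],
    [0,0,-3,0,0,0],
    [0,0,-3,0,0,0],
    [0,0,-1,0,0,0],
    [0,0,0,0,0,0],
  ],
)

```text
clock: 31.1
ee_pos: [0.505, -0.0969, 0.1065]
tcp_rot: [-0.001, 0.786, 0.618, -0.001]
contact_force: [-0.3, -0.4, -3.6]
width: 0.0498
```

```bash
python3 - <<'E'
from h import *
from bench import manip
s=manip.sense();print(s["ee_pos"],s["width"])
rc=np.array([.623,.1613]);u=np.array([-.2588,.9659]);c=rc-.074*u;print(c)
plan(s,[c[0],c[1],.09],np.radians(15))
E
```

```text
[ 0.50498582 -0.09692109  0.10653618] 0.04975397656685334
[0.6421512 0.0898234]
[[4.28, 1.79, 0.32, 0.0, 0.0, -5.7], [4.08, 2.2, 0.32, -0.1, 0.0, -5.7], [3.84, 2.59, 0.33, 0.0, 0.0, -5.8], [3.56, 2.97, 0.33, -0.1, 0.0, -5.7], [3.24, 3.31, 0.33, 0.0, 0.0, -5.8]]
```

>>> servo_tool(
  commands=[
    [4.3,1.8,0,0,0,-5.7],
    [4.1,2.2,0,0,0,-5.7],
    [3.8,2.6,0,0,0,-5.8],
    [3.6,3.0,0,0,0,-5.7],
    [3.3,3.3,0,0,0,-5.8],
    [0,0,0,0,0,0],
    [0,0,0,0,0,0],
    [0,0,0,0,0,0],
  ],
)

```text
clock: 31.9
ee_pos: [0.637, 0.0965, 0.0891]
tcp_rot: [-0.009, 0.602, 0.798, -0.008]
contact_force: [-0.6, -1.0, -3.3]
width: 0.0496
```

```bash
python3 - <<'E'
from h import *
from bench import manip
s=manip.sense();print(s["ee_pos"],s["width"])
plan(s,[.6411,.0937,.05],np.radians(15))
E
```

```text
[0.63697463 0.09649929 0.0890999 ] 0.04964398001099058
[[-0.4, 0.41, 3.9, -1.3, -0.2, 1.0]]
```

>>> servo_tool(
  commands=[
    [-0.2,0.4,0.8,-0.8,-0.1,0.5],
    [-0.2,0.4,0.8,-0.7,-0.1,0.5],
    [0,0,1.3,0,0,0],
    [0,0,1.3,0,0,0],
    [0,0,1.3,0,0,0],
    [0,0,1,0,0,0],
    [0,0,0,0,0,0],
    [0,0,0,0,0,0],
  ],
)

```text
clock: 32.7
ee_pos: [0.6413, 0.0895, 0.0148]
tcp_rot: [-0.001, 0.612, 0.791, -0.0]
contact_force: [0.2, -0.6, -2.7]
width: 0.0497
```

```bash
python3 - <<'E'
from h import *
from bench import manip
s=manip.sense();print(s["ee_pos"],s["width"])
plan(s,[.6411,.0937,-.013],np.radians(15),vmax=1)
E
```

```text
[0.64133769 0.08949432 0.01481785] 0.049682255289763604
[[0.14, 0.03, 0.93, 0.0, 0.0, -0.2], [0.14, 0.03, 0.93, -0.1, 0.0, -0.2], [0.13, 0.03, 0.92, 0.0, -0.1, -0.1]]
```

>>> servo_tool(
  commands=[
    [0.2,0.1,0.5,0,0,-0.2],
    [0.1,0,0.8,0,0,-0.2],
    [0.1,0,0.8,0,0,-0.2],
    [0,0,0.4,0,0,0],
    [0,0,0.2,0,0,0],
    [0,0,0,0,0,0],
    [0,0,0,0,0,0],
    [0,0,0,0,0,0],
  ],
)

```text
clock: 33.5
ee_pos: [0.6432, 0.0948, -0.0127]
tcp_rot: [0.0, 0.608, 0.794, 0.001]
contact_force: [-0.2, 0.5, -2.3]
width: 0.0496
```

```bash
python3 - <<'E'
from h import *
from bench import manip
s=manip.sense();print(s["ee_pos"],s["width"])
plan(s,[.6411,.0937,-.016],np.radians(15),vmax=1)
E
```

```text
[ 0.64315994  0.09476213 -0.01272661] 0.04964370942466406
[[-0.05, -0.23, 0.33, 0.1, 0.0, 0.2]]
```

Lower to contact, with the small lateral correction.

>>> servo_tool(
  commands=[
    [0,-0.2,0.1,0.1,0,0.2],
    [0,0,0.1,0,0,0],
    [0,0,0.1,0,0,0],
    [0,0,0.1,0,0,0],
    [0,0,0.1,0,0,0],
    [0,0,0,0,0,0],
    [0,0,0,0,0,0],
    [0,0,0,0,0,0],
  ],
)

```text
clock: 34.3
ee_pos: [0.6423, 0.0942, -0.0162]
tcp_rot: [0.001, 0.609, 0.793, 0.001]
contact_force: [-0.5, -0.4, -1.6]
width: 0.0495
```

>>> servo_tool(
  commands=[
    [0,-0.1,0.1,0,0,0],
    [0,0,0.1,0,0,0],
    [0,0,0,0,0,0],
    [0,0,0,0,0,0],
    [0,0,0,0,0,0],
    [0,0,0,0,0,0],
    [0,0,0,0,0,0],
    [0,0,0,0,0,0],
  ],
)

```text
clock: 35.1
ee_pos: [0.6423, 0.0942, -0.0163]
tcp_rot: [0.001, 0.609, 0.793, 0.002]
contact_force: [-0.8, -0.9, -0.5]
width: 0.0495
```

>>> servo_tool(
  commands=[
    [0,0,0,0,0,0],
    [0,0,0,0,0,0],
    [0,0,0,0,0,0],
    [0,0,0,0,0,0],
    [0,0,-1,0,0,0],
    [0,0,-3,0,0,0],
    [0,0,-5,0,0,0],
    [0,0,-5,0,0,0],
  ],
  gripper=0,
)

```text
clock: 35.9
ee_pos: [0.6352, 0.0932, 0.1192]
tcp_rot: [-0.005, 0.609, 0.793, -0.004]
contact_force: [-0.4, 0.5, -0.2]
width: 0.0882
```

```bash
python3 - <<'E'
from h import *
from bench import manip
s=manip.sense();print(s["ee_pos"],s["width"]);plan(s,[.64,-.235,.1],np.radians(0))
E
```

```text
[0.63523272 0.09316274 0.11924003] 0.08821125843992869
[[-4.55, -1.14, 0.28, -0.1, 0.0, 2.1], [-4.59, -0.97, 0.28, -0.1, 0.0, 2.1], [-4.62, -0.8, 0.27, -0.1, 0.0, 2.1], [-4.64, -0.64, 0.27, -0.1, 0.0, 2.2], [-4.67, -0.46, 0.28, -0.1, 0.0, 2.1], [-4.68, -0.29, 0.27, -0.1, 0.0, 2.2], [-4.68, -0.1, 0.27, -0.2, 0.0, 2.1]]
```

>>> servo_tool(
  commands=[
    [-4.5,-1.1,0.1,0,0,2.1],
    [-4.6,-1.0,0.1,0,0,2.1],
    [-4.6,-0.8,0.1,0,0,2.1],
    [-4.6,-0.6,0.3,0,0,2.1],
    [-4.6,-0.5,0.4,-0.1,0,2.1],
    [-4.6,-0.4,0.4,-0.1,0,2.1],
    [-4.5,-0.3,0.4,-0.1,0,2.1],
    [0,0,0,0,0,0],
  ],
)

```text
clock: 36.7
ee_pos: [0.6491, -0.2406, 0.1243]
tcp_rot: [0.011, 0.707, 0.707, 0.008]
contact_force: [-0.2, -0.2, 0.4]
width: 0.0885
```

>>> servo_tool(
  commands=[
    [0,0,0,0,0,0],
    [0,0,0,0,0,0],
    [0,0,0,0,0,0],
    [0,0,0,0,0,0],
    [0,0,0,0,0,0],
    [0,0,0,0,0,0],
    [0,0,0,0,0,0],
    [0,0,0,0,0,0],
  ],
)

```text
clock: 37.5
ee_pos: [0.6501, -0.2355, 0.1264]
tcp_rot: [0.011, 0.705, 0.709, 0.009]
contact_force: [0.2, 1.3, -0.1]
width: 0.0882
```

```bash
python3 - <<'E'
from h import *
from bench import manip
s,d=wrist(manip,"w8");print(s["ee_pos"],s["width"]);u,v=proj(d,(.643,-.2254,.04)).astype(int);print(u,v)
x0,y0=u-75,v-65;print(x0,y0)
cv2.imwrite("pics/w8c.png",crop(d,x0,y0,150,110,5))
E
```

```text
[ 0.65012148 -0.23546701  0.12644847] 0.08816968866177777
268 188
193 123
```

View pics/w8c.png

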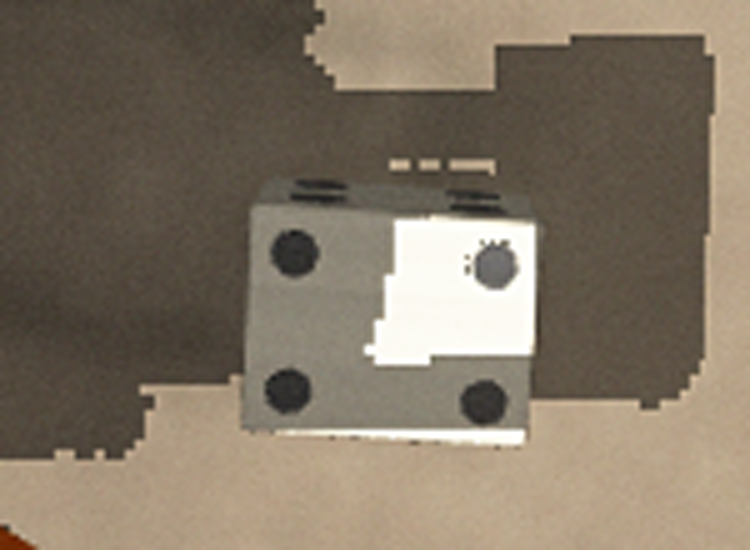

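Block_40 has four corner bores, with top corners at crop px (250,205), (538,221), (527,445) and (243,430).

```bash
python3 - <<'E'
from h import *
from bench import manip
d=pickle.load(open("w8.pkl","rb"))
P=np.array([ray(d,193+(x-2)/5,123+(y-2)/5,.04) for x,y in[(250,205),(538,221),(527,445),(243,430)]])
c=P.mean(0);print(c);ang=[]
for i in range(4):
    e=P[(i+1)%4]-P[i];ang.append((np.degrees(np.arctan2(e[1],e[0]))+90*i+45)%90-45);print(np.linalg.norm(e),ang[-1])
a=np.mean(ang);print(a)
s=manip.sense();plan(s,[c[0],c[1],.03],np.radians(a))
E
```

```text
[ 0.64509297 -0.22526485  0.04      ]
0.048731702025218725 -3.093607959161325
0.03961011610630752 -1.4898730152263937
0.04992730390429173 -3.2857370434235236
0.03942727582694089 -3.21968894165866
-2.7722267398674756
[[0.52, -0.38, 4.81, 0.8, 0.0, 1.5], [0.52, -0.33, 4.82, 0.8, 0.1, 1.6]]
```

>>> servo_tool(
  commands=[
    [0.3,-0.3,2.5,0.6,0,1.1],
    [0.3,-0.3,2.5,0.5,0,1.0],
    [0.3,-0.3,2.5,0.5,0,1.0],
    [0,0,2.0,0,0,0],
    [0,0,0,0,0,0],
    [0,0,0,0,0,0],
    [0,0,0,0,0,0],
    [0,0,0,0,0,0],
  ],
)

```text
clock: 38.35
ee_pos: [0.6458, -0.2281, 0.0329]
tcp_rot: [0.004, 0.725, 0.689, 0.001]
contact_force: [0.5, 0.1, 0.1]
width: 0.0883
```

```bash
python3 - <<'E'
from h import *
from bench import manip
s=manip.sense();print(s["ee_pos"]);plan(s,[.645,-.2253,-.029],np.radians(-3),vmax=1.5)
E
```

```text
[ 0.6457616  -0.2281337   0.03294932]
[[0.06, -0.03, 1.24, 0.1, 0.0, 0.0], [0.06, -0.02, 1.24, 0.1, 0.1, 0.0], [0.06, -0.02, 1.24, 0.1, 0.0, 0.0], [0.06, -0.02, 1.24, 0.0, 0.1, 0.0], [0.06, -0.02, 1.23, 0.1, 0.0, 0.1]]
```

>>> servo_tool(
  commands=[
    [0.1,-0.1,1.3,0.1,0,0],
    [0.1,0,1.3,0.1,0,0],
    [0.1,0,1.3,0.1,0,0],
    [0,0,1.1,0,0,0],
    [0,0,0.6,0,0,0],
    [0,0,0,0,0,0],
    [0,0,0,0,0,0],
    [0,0,0,0,0,0],
  ],
)

```text
clock: 39.15
ee_pos: [0.646, -0.2255, -0.0268]
tcp_rot: [0.002, 0.725, 0.689, -0.001]
contact_force: [0.7, -0.3, -0.1]
width: 0.0882
```

>>> servo_tool(
  commands=[
    [0,0,0,0,0,0],
    [0,0,0,0,0,0],
    [0,0,0,0,0,0],
    [0,0,0,0,0,0],
    [0,0,0,0,0,0],
    [0,0,0,0,0,0],
    [0,0,0,0,0,0],
    [0,0,0,0,0,0],
  ],
  gripper=1,
)

```text
clock: 39.95
ee_pos: [0.6474, -0.2262, -0.0245]
tcp_rot: [0.004, 0.725, 0.689, -0.0]
contact_force: [-0.1, 0.1, -0.5]
width: 0.0495
```

>>> servo_tool(
  commands=[
    [0,0,0,0,0,0],
    [0,0,-1,0,0,0],
    [0,0,-2,0,0,0],
    [0,0,-3,0,0,0],
    [0,0,-3,0,0,0],
    [0,0,-3,0,0,0],
    [0,0,-1,0,0,0],
    [0,0,0,0,0,0],
  ],
)

```text
clock: 40.75
ee_pos: [0.6434, -0.224, 0.1083]
tcp_rot: [0.0, 0.725, 0.689, -0.002]
contact_force: [-0.2, 0.1, -2.6]
width: 0.0497
```

```bash
python3 - <<'E'
from h import *
from bench import manip
s=manip.sense();print(s["ee_pos"],s["width"])
rc=np.array([.623,.1613]);u=np.array([-.2588,.9659]);c=rc-.0085*u;print(c)
plan(s,[c[0],c[1],.1],np.radians(15))
E
```

```text
[ 0.64340156 -0.22397919  0.10825304] 0.04970945960457045
[0.6251998  0.15308985]
[[4.7, -0.47, 0.09, 0.0, 0.0, -2.2], [4.71, -0.29, 0.09, 0.0, 0.0, -2.2], [4.72, -0.11, 0.09, 0.0, 0.0, -2.3], [4.72, 0.08, 0.09, 0.0, 0.0, -2.2], [4.71, 0.26, 0.09, 0.0, 0.0, -2.3], [4.7, 0.45, 0.09, -0.1, 0.0, -2.2], [4.67, 0.64, 0.09, 0.0, 0.1, -2.3], [4.64, 0.82, 0.1, -0.1, 0.0, -2.2]]
```

>>> servo_tool(
  commands=[
    [4.7,-0.4,-0.1,0,0,-2.2],
    [4.7,-0.3,-0.1,0,0,-2.2],
    [4.7,-0.1,-0.1,0,0,-2.2],
    [4.7,0.1,-0.1,0,0,-2.2],
    [4.7,0.3,-0.1,0,0,-2.2],
    [4.7,0.5,0,0,0,-2.2],
    [4.6,0.7,0,0,0,-2.2],
    [4.3,0.8,0,0,0,-2.2],
  ],
)

```text
clock: 41.55
ee_pos: [0.6205, 0.1536, 0.0977]
tcp_rot: [-0.005, 0.611, 0.792, -0.008]
contact_force: [0.3, -0.5, -2.1]
width: 0.0497
```

>>> servo_tool(
  commands=[
    [0,0,0,0,0,0],
    [0,0,0,0,0,0],
    [0,0,0,0,0,0],
    [0,0,0,0,0,0],
    [0,0,0,0,0,0],
    [0,0,0,0,0,0],
    [0,0,0,0,0,0],
    [0,0,0,0,0,0],
  ],
)

```text
clock: 42.35
ee_pos: [0.616, 0.1536, 0.0907]
tcp_rot: [-0.009, 0.611, 0.792, -0.011]
contact_force: [-0.4, -0.3, -2.3]
width: 0.0495
```

```bash
python3 - <<'E'
from h import *
from bench import manip
s=manip.sense();print(s["ee_pos"],s["width"])
plan(s,[.6252,.1531,.04],np.radians(15))
E
```

```text
[0.61603893 0.15357731 0.09073006] 0.0495259866755299
[[-0.14, 0.51, 2.52, -0.8, 0.0, -0.1], [-0.14, 0.47, 2.53, -0.9, 0.0, -0.2]]
```

>>> servo_tool(
  commands=[
    [-0.1,0.5,0.8,-0.8,0,-0.1],
    [-0.1,0.5,0.8,-0.9,0,-0.2],
    [0,0,1.3,0,0,0],
    [0,0,1.3,0,0,0],
    [0,0,1.3,0,0,0],
    [0,0,1,0,0,0],
    [0,0,0,0,0,0],
    [0,0,0,0,0,0],
  ],
)

```text
clock: 43.15
ee_pos: [0.626, 0.1536, 0.0186]
tcp_rot: [0.0, 0.609, 0.793, 0.0]
contact_force: [1.1, 0.3, -1.3]
width: 0.0499
```

```bash
python3 - <<'E'
from h import *
from bench import manip
s=manip.sense();print(s["ee_pos"],s["width"])
plan(s,[.6252,.1531,-.0125],np.radians(15),vmax=1)
E
```

```text
[0.62600964 0.1535591  0.01862643] 0.04994369017865481
[[-0.01, -0.02, 0.78, 0.0, 0.0, 0.0], [0.0, -0.02, 0.78, 0.0, 0.0, 0.0], [-0.01, -0.03, 0.78, 0.0, 0.0, 0.0], [0.0, -0.02, 0.77, 0.1, 0.0, 0.0]]
```

>>> servo_tool(
  commands=[
    [0,-0.1,0.8,0,0,0],
    [0,-0.1,0.8,0,0,0],
    [0,0,0.7,0,0,0],
    [0,0,0.4,0,0,0],
    [0,0,0.2,0,0,0],
    [0,0,0.1,0,0,0],
    [0,0,0,0,0,0],
    [0,0,0,0,0,0],
  ],
)

```text
clock: 43.95
ee_pos: [0.6255, 0.1534, -0.0124]
tcp_rot: [0.001, 0.609, 0.793, 0.002]
contact_force: [0.7, 0.6, -1.9]
width: 0.0496
```

```bash
python3 - <<'E'
from h import *
from bench import manip
s=manip.sense();print(s["ee_pos"],s["contact_force"]);plan(s,[.6252,.1531,-.0145],np.radians(15),vmax=1)
E
```

```text
[ 0.62548708  0.15341214 -0.01235915] [ 0.65200444  0.587332   -1.89068005]
[[-0.02, -0.04, 0.21, 0.2, 0.0, 0.0]]
```

>>> servo_tool(
  commands=[
    [0,-0.1,0.1,0.1,0,0],
    [0,0,0.1,0,0,0],
    [0,0,0.1,0,0,0],
    [0,0,0.1,0,0,0],
    [0,0,0,0,0,0],
    [0,0,0,0,0,0],
    [0,0,0,0,0,0],
    [0,0,0,0,0,0],
  ],
)

```text
clock: 44.75
ee_pos: [0.6257, 0.1535, -0.0144]
tcp_rot: [0.001, 0.609, 0.793, 0.002]
contact_force: [-0.9, 0.1, -1.0]
width: 0.0499
```

>>> servo_tool(
  commands=[
    [0,0,0.1,0,0,0],
    [0,0,0,0,0,0],
    [0,0,0,0,0,0],
    [0,0,0,0,0,0],
    [0,0,0,0,0,0],
    [0,0,0,0,0,0],
    [0,0,0,0,0,0],
    [0,0,0,0,0,0],
  ],
)

```text
clock: 45.55
ee_pos: [0.6259, 0.1536, -0.0145]
tcp_rot: [0.001, 0.609, 0.793, 0.002]
contact_force: [0.3, -0.4, 0.5]
width: 0.0499
```

>>> servo_tool(
  commands=[
    [0,0,0,0,0,0],
    [0,0,0,0,0,0],
    [0,0,0,0,0,0],
    [0,0,0,0,0,0],
    [0,0,-1,0,0,0],
    [0,0,-3,0,0,0],
    [0,0,-5,0,0,0],
    [0,0,-5,0,0,0],
  ],
  gripper=0,
)

```text
clock: 46.35
ee_pos: [0.6188, 0.152, 0.1213]
tcp_rot: [-0.004, 0.609, 0.793, -0.005]
contact_force: [1.9, -0.1, 1.0]
width: 0.0881
```

```bash
python3 - <<'E'
from h import *
from bench import manip
s=manip.sense();print(s["ee_pos"],s["width"]);plan(s,[.5842,.3062,.1],np.radians(15))
E
```

```text
[0.61876138 0.15199865 0.1212829 ] 0.08811515333575695
[[3.95, 0.17, 0.53, -0.2, 0.0, 0.0], [3.95, 0.17, 0.54, -0.2, 0.0, 0.0], [3.94, 0.17, 0.53, -0.2, 0.0, 0.0], [3.95, 0.16, 0.54, -0.1, -0.1, 0.0]]
```

>>> servo_tool(
  commands=[
    [4,0.2,0.3,-0.2,0,0],
    [4,0.2,0.3,-0.2,0,0],
    [4,0.2,0.3,-0.2,0,0],
    [4,0.2,0.3,-0.2,0,0],
    [0,0,0,0,0,0],
    [0,0,0,0,0,0],
    [0,0,0,0,0,0],
    [0,0,0,0,0,0],
  ],
  gripper=1,
  grip_force=20,
)

```text
clock: 47.15
ee_pos: [0.5953, 0.3143, 0.1303]
tcp_rot: [0.009, 0.61, 0.792, 0.013]
contact_force: [-0.0, -0.2, 0.1]
width: 0.0263
```

```bash
python3 - <<'E'
from h import *
from bench import manip
s,d=wrist(manip,"w9");print(s["ee_pos"],s["width"]);plan(s,[.5842,.3062,.03],np.radians(15))
v=np.ascontiguousarray(d["frame"][:,:,::-1]);t=manip.get_image("top");pickle.dump(t,open("t9.pkl","wb"))
cv2.imwrite("pics/w9.png",np.hstack([cv2.resize(crop(t,120,150,140,105,3),(420,315)),cv2.resize(v,(380,315))]))
E
```

```text
[0.59529737 0.31433321 0.13025417] 0.02631338390757286
[[-0.17, -0.53, 3.33, 0.6, 0.0, -0.1], [-0.17, -0.5, 3.33, 0.6, 0.0, -0.1], [-0.18, -0.46, 3.33, 0.6, -0.1, 0.0]]
```

View pics/w9.png

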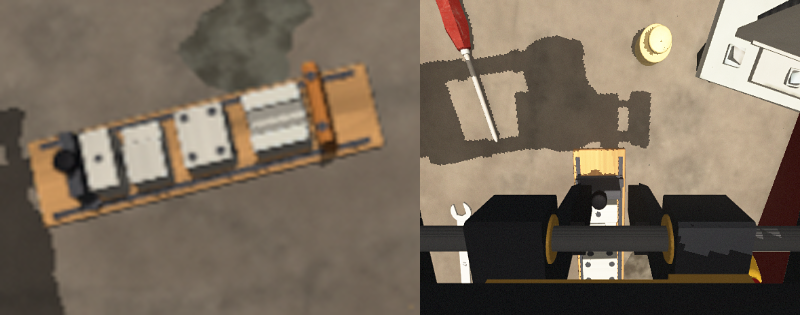

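All four blocks stand on the rack in order: 48 by the wall, then 40, 32 and 24 by the stop (px 275, 205, 145 and 100 in the left half). Now going down outside the stop with the fingers shut.

>>> servo_tool(
  commands=[
    [-0.2,-0.5,3,0.6,0,0],
    [-0.2,-0.5,3,0.6,0,0],
    [-0.1,-0.5,3,0.6,0,0],
    [0,0,2,0,0,0],
    [0,0,0,0,0,0],
    [0,0,0,0,0,0],
    [0,0,0,0,0,0],
    [0,0,0,0,0,0],
  ],
)

```text
clock: 48.05
ee_pos: [0.5896, 0.301, 0.0214]
tcp_rot: [0.001, 0.614, 0.789, 0.003]
contact_force: [0.5, -0.2, 1.3]
width: 0.0002
```

```bash
python3 - <<'E'
from h import *
from bench import manip
s=manip.sense();print(s["ee_pos"],s["width"]);plan(s,[.5842,.3062,-.012],np.radians(15))
E
```

```text
[0.5896479  0.30101796 0.02141543] 0.00022879419493662014
[[0.63, -0.42, 3.34, 0.4, -0.2, -0.8]]
```

>>> servo_tool(
  commands=[
    [0.3,-0.3,0.6,0.2,-0.1,-0.4],
    [0.2,-0.3,0.8,0.2,-0.1,-0.4],
    [0,0,0.9,0,0,0],
    [0,0,0.8,0,0,0],
    [0,0,0,0,0,0],
    [0,0,0,0,0,0],
    [0,0,0,0,0,0],
    [0,0,0,0,0,0],
  ],
)

```text
clock: 48.85
ee_pos: [0.5837, 0.306, -0.0096]
tcp_rot: [0.001, 0.608, 0.794, 0.001]
contact_force: [0.9, 0.1, 0.1]
width: 0.0004
```

```bash
cat > al.py <<'E'
from h import *
from bench import manip
s=manip.sense();rc=np.array([.623,.1613]);u=np.array([-.2588,.9659]);v=np.array([.9659,.2588]);p=s["ee_pos"][:2]-rc
T=pose(s);print("t",s["clock"],"along",round(p@u,4),"lat",round(p@v,4),"z",s["ee_pos"][2].round(4),"F along",round(s["contact_force"][:2]@u,2),"yaw",np.degrees(np.arctan2(T[1,1],T[0,1])).round(2))
import sys
if len(sys.argv)>1:
    c=rc+float(sys.argv[1])*u;plan(s,[c[0],c[1],float(sys.argv[2])],np.radians(15),vmax=float(sys.argv[3]))
E
python3 al.py .09 -.01 0.7
```

```text
t 48.85 along 0.15 lat -0.0005 z -0.0096 F along -0.16 yaw 15.14
[[-0.67, 0.0, 0.0, 0.0, 0.0, 0.0], [-0.67, 0.0, 0.01, 0.0, 0.0, 0.0], [-0.67, 0.01, 0.0, 0.0, 0.0, 0.0], [-0.66, 0.0, 0.01, 0.0, 0.0, 0.0], [-0.67, 0.01, 0.0, 0.0, 0.0, 0.0], [-0.66, 0.0, 0.01, 0.0, 0.0, 0.0], [-0.67, 0.01, 0.0, 0.1, 0.0, 0.0], [-0.66, 0.0, 0.01, 0.0, 0.0, 0.1]]
[[-0.67, 0.01, 0.0, 0.1, 0.0, 0.0]]
```

>>> servo_tool(
  commands=[
    [-0.6,0,0,0,0,0],
    [-0.6,0,0,0,0,0],
    [-0.6,0,0,0,0,0],
    [-0.4,0,0,0,0,0],
    [-0.4,0,0,0,0,0],
    [-0.4,0,0,0,0,0],
    [-0.4,0,0,0,0,0],
    [-0.4,0,0,0,0,0],
  ],
)

```text
clock: 49.65
ee_pos: [0.595, 0.2678, -0.0085]
tcp_rot: [0.001, 0.608, 0.794, 0.003]
contact_force: [-0.6, 3.8, -0.2]
width: 0.0004
```

```bash
python3 al.py .09 -.01 0.4|head -2
```

```text
t 49.65 along 0.1102 lat 0.0005 z -0.0085 F along 3.81 yaw 15.08
[[-0.34, -0.01, 0.02, 0.0, 0.0, 0.0], [-0.34, -0.01, 0.03, 0.1, 0.0, 0.0], [-0.33, -0.01, 0.02, 0.0, 0.0, 0.0], [-0.34, -0.01, 0.03, 0.1, 0.0, 0.0], [-0.33, -0.01, 0.02, 0.0, -0.1, 0.0], [-0.34, -0.01, 0.03, 0.1, 0.0, 0.1]]
```

Pushing at 3.8 N, squarely. Continue.

>>> servo_tool(
  commands=[
    [-0.4,0,0,0,0,0],
    [-0.4,0,0,0,0,0],
    [-0.4,0,0,0,0,0],
    [-0.4,0,0,0,0,0],
    [-0.4,0,0,0,0,0],
    [-0.4,0,0,0,0,0],
    [-0.3,0,0,0,0,0],
    [-0.3,0,0,0,0,0],
  ],
)

```text
clock: 50.45
ee_pos: [0.6026, 0.2396, -0.0084]
tcp_rot: [-0.001, 0.608, 0.794, 0.004]
contact_force: [-1.6, 5.3, -0.4]
width: 0.0002
```

```bash
python3 al.py .065 -.01 0.4|head -2
```

```text
t 50.45 along 0.0809 lat 0.0006 z -0.0084 F along 5.5 yaw 15.07
[[-0.32, -0.01, 0.03, 0.1, -0.1, 0.0], [-0.32, -0.01, 0.03, 0.1, -0.1, 0.0], [-0.32, -0.01, 0.03, 0.0, -0.1, 0.0], [-0.32, -0.01, 0.03, 0.1, 0.0, 0.0], [-0.31, -0.02, 0.03, 0.0, -0.1, 0.1]]
```

>>> servo_tool(
  commands=[
    [-0.3,0,0,0,-0.1,0],
    [-0.3,0,0,0,0,0],
    [-0.2,0,0,0,0,0],
    [-0.2,0,0,0,0,0],
    [-0.2,0,0,0,0,0],
    [-0.2,0,0,0,0,0],
    [-0.1,0,0,0,0,0],
    [-0.1,0,0,0,0,0],
  ],
)

```text
clock: 51.25
ee_pos: [0.6057, 0.2287, -0.0083]
tcp_rot: [-0.004, 0.609, 0.793, 0.007]
contact_force: [-2.0, 6.7, -0.6]
width: 0.0005
```

```bash
python3 al.py
```

```text
t 51.25 along 0.0696 lat 0.0007 z -0.0083 F along 6.95 yaw 14.95
```

>>> servo_tool(
  commands=[
    [-0.2,0,0,0,-0.1,0],
    [-0.2,0,0,0,0,0],
    [-0.2,0,0,0,0,0],
    [-0.2,0,0,0,0,0],
    [-0.2,0,0,0,0,0],
    [-0.2,0,0,0,0,0],
    [-0.2,0,0,0,0,0],
    [-0.2,0,0,0,0,0],
  ],
)

```text
clock: 52.05
ee_pos: [0.6056, 0.2293, -0.0081]
tcp_rot: [-0.012, 0.61, 0.792, 0.014]
contact_force: [-2.5, 11.5, -1.0]
width: 0.0004
```

```bash
python3 al.py
```

```text
t 52.05 along 0.0701 lat 0.0008 z -0.0081 F along 11.7 yaw 14.74
```

>>> servo_tool(
  commands=[
    [-0.3,0,0,0,0,0],
    [-0.3,0,0,0,0,0],
    [-0.3,0,0,0,0,0],
    [-0.3,0,0,0,0,0],
    [-0.4,0,0,0,0,0],
    [-0.4,0,0,0,0,0],
    [0,0,0,0,0,0],
    [0,0,0,0,0,0],
  ],
)

```text
clock: 52.85
ee_pos: [0.6049, 0.2321, -0.0076]
tcp_rot: [-0.024, 0.611, 0.791, 0.024]
contact_force: [-0.2, 1.3, 0.4]
width: 0.0001
```

```bash
python3 al.py
```

```text
t 52.85 along 0.0731 lat 0.0009 z -0.0076 F along 1.34 yaw 14.6
```

Hard stop reached. Retreat, rise and check from above.

>>> servo_tool(
  commands=[
    [1,0,0,0,0,0],
    [1.5,0,0,0,0,0],
    [1.5,0,0,0,3,0],
    [0,0,0,0,0,0],
    [0,0,-3,0,0,0],
    [0,0,-4,0,0,0],
    [0,0,-4,0,0,0],
    [0,0,-4,0,0,0],
  ],
)

```text
clock: 53.65
ee_pos: [0.5914, 0.2507, 0.1389]
tcp_rot: [-0.046, 0.611, 0.79, 0.029]
contact_force: [0.4, -0.2, 0.1]
width: 0.0005
```

```bash
python3 al.py .0 .14 4
```

```text
t 53.65 along 0.0946 lat -0.0074 z 0.1389 F along -0.33 yaw 14.54
[[-3.13, 0.27, -0.38, -0.2, -2.1, -0.2], [-3.14, 0.26, -0.27, -0.2, -2.1, -0.1], [-3.15, 0.26, -0.15, -0.2, -2.0, -0.2]]
```

```bash
python3 al.py -.12 .17 4.5
```

```text
t 53.65 along 0.0946 lat -0.0074 z 0.1389 F along -0.33 yaw 14.54
[[-4.2, 0.18, -1.09, -0.1, -1.2, -0.1], [-4.22, 0.17, -1.0, -0.1, -1.3, -0.1], [-4.24, 0.16, -0.9, -0.1, -1.2, -0.1], [-4.26, 0.16, -0.81, -0.1, -1.3, -0.1], [-4.27, 0.15, -0.72, -0.2, -1.2, -0.1]]
```

>>> servo_tool(
  commands=[
    [-4.2,0.2,-1.1,-0.1,-1.2,-0.1],
    [-4.2,0.2,-1.0,-0.1,-1.2,-0.1],
    [-4.2,0.2,-0.9,-0.1,-1.2,-0.1],
    [-4.2,0.2,-0.8,-0.1,-1.2,-0.1],
    [-4.2,0.2,-0.7,-0.1,-1.2,-0.1],
    [0,0,0,0,0,0],
    [0,0,0,0,0,0],
    [0,0,0,0,0,0],
  ],
)

```text
clock: 54.45
ee_pos: [0.6631, 0.0396, 0.1841]
tcp_rot: [0.01, 0.61, 0.793, 0.002]
contact_force: [0.3, -0.2, -0.0]
width: 0.0003
```

```bash
python3 - <<'E'
from h import *
from bench import manip
s,d=wrist(manip,"w10");print(s["ee_pos"]);t=manip.get_image("top");pickle.dump(t,open("t10.pkl","wb"));sc=manip.get_image("scene")
rc=np.array([.623,.1613]);u=np.array([-.2588,.9659])
for a in(-.107,.1):print(proj(d,np.r_[rc+a*u,.05]))
A=cv2.resize(crop(d,180,40,210,230,2),(548,600));B=cv2.resize(crop(sc,180,200,80,105,3),(252,331));C=cv2.resize(crop(t,120,150,140,105,2),(252,189))
cv2.imwrite("pics/w10.png",np.hstack([A,np.vstack([B,C,np.zeros((80,252,3),np.uint8)])]))
E
```

```text
[0.66309304 0.03961009 0.18411581]
[270.04601509 165.87466268]
[267.279327   -88.25016071]
```

View pics/w10.png

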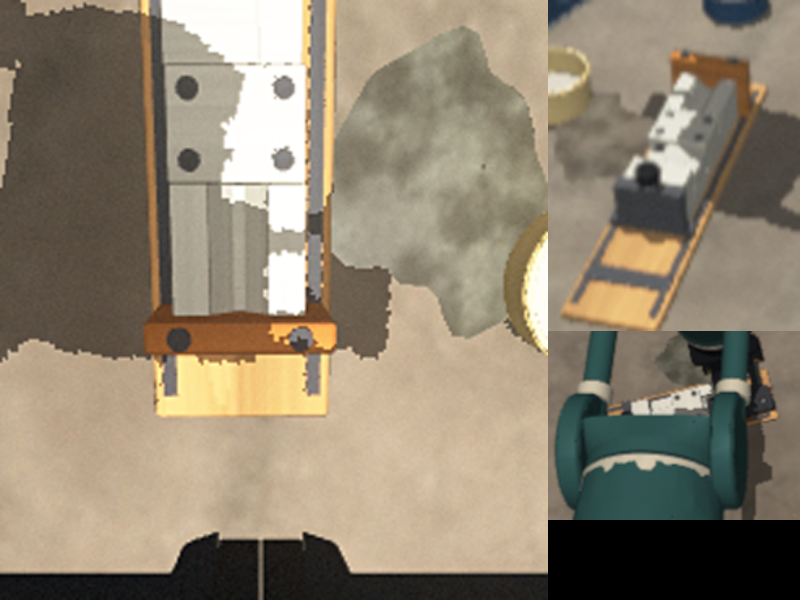

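```bash
python3 - <<'E'
from h import *
d=pickle.load(open("w10.pkl","rb"));rc=np.array([.623,.1613]);u=np.array([-.2588,.9659]);v=np.array([.9659,.2588]);k=548/210
def q(n,x,y,z):
    p=ray(d,180+x/k,40+y/k,z)[:2]-rc;print(n,"along %.4f lat %.4f"%(p@u,p@v))
q("48 wall edge L",173,315,.05);q("48 wall edge R",305,315,.05);q("seam48/40 L",170,184,.05);q("seam R",305,184,.05);q("seam40/32 L",166,64,.05);q("R",306,64,.05)
q("wall inner top L",146,322,.066);q("wall inner top R",336,322,.066);q("wall outer",240,354,.066);q("board end L",157,415,.01);q("board end R",327,415,.01)
E
```

```text
48 wall edge L along -0.1018 lat -0.0234
48 wall edge R along -0.1020 lat 0.0266
seam48/40 L along -0.0543 lat -0.0230
seam R along -0.0545 lat 0.0260
seam40/32 L along -0.0143 lat -0.0231
R along -0.0143 lat 0.0258
wall inner top L along -0.1020 lat -0.0317
wall inner top R along -0.1023 lat 0.0367
wall outer along -0.1138 lat 0.0020
board end L along -0.1513 lat -0.0353
board end R along -0.1518 lat 0.0396
```

The wall end is tight: the 48 edge is within 0.3 mm of the wall, the seams are at 47.5 and 40.1 mm, and the lateral offset is about 1 mm. The stop end I'll check numerically from nearer.

>>> servo_tool(
  commands=[
    [3,0,0,0,-0.2,0],
    [3,0,0,0,-0.2,0],
    [3,0,0,0,-0.2,0],
    [0,0,0,0,0,0],
    [0,0,0,0,0,0],
    [0,0,0,0,0,0],
    [0,0,0,0,0,0],
    [0,0,0,0,0,0],
  ],
)

```text
clock: 55.4
ee_pos: [0.6368, 0.1325, 0.1801]
tcp_rot: [0.013, 0.608, 0.794, -0.003]
contact_force: [0.1, -0.5, 0.3]
width: 0.0004
```

```bash
python3 - <<'E'
from h import *
from bench import manip
s,d=wrist(manip,"w11");rc=np.array([.623,.1613]);u=np.array([-.2588,.9659]);v=np.array([.9659,.2588])
g=cv2.cvtColor(d["frame"],cv2.COLOR_RGB2GRAY)
for lat in(-.018,.021):
  for z in(.056,):
    A=np.arange(-.02,.075,.001);P=np.array([proj(d,np.r_[rc+a*u+lat*v,z]) for a in A],np.float32)
    I=cv2.remap(g,P[:,:1],P[:,1:],cv2.INTER_LINEAR)[:,0]
    print(lat,P[0],P[-1]);print(" ".join(f"{a*1e3:.0f}:{i}" for a,i in zip(A,I)))
E
```

```text
-0.018 [253.3675  175.85417] [251.16492  71.04224]
-20:67 -19:66 -18:73 -17:144 -16:163 -15:164 -14:159 -13:137 -12:118 -11:157 -10:158 -9:155 -8:154 -7:155 -6:158 -5:158 -4:154 -3:154 -2:156 -1:155 0:156 1:152 2:151 3:153 4:153 5:152 6:154 7:155 8:159 9:160 10:161 11:155 12:151 13:153 14:156 15:161 16:156 17:154 18:150 19:140 20:160 21:163 22:163 23:161 24:162 25:164 26:161 27:162 28:165 29:165 30:164 31:166 32:166 33:160 34:163 35:168 36:165 37:165 38:167 39:168 40:171 41:167 42:113 43:58 44:59 45:59 46:63 47:61 48:66 49:65 50:62 51:63 52:61 53:60 54:67 55:126 56:124 57:124 58:124 59:123 60:125 61:124 62:123 63:123 64:122 65:126 66:125 67:122 68:124 69:124 70:127 71:123 72:125 73:125 74:123
0.021 [293.59033 175.88622] [295.26456  71.23291]
-20:101 -19:131 -18:148 -17:163 -16:163 -15:161 -14:163 -13:150 -12:120 -11:117 -10:135 -9:168 -8:168 -7:159 -6:169 -5:181 -4:189 -3:234 -2:255 -1:255 0:255 1:255 2:255 3:255 4:255 5:255 6:255 7:255 8:255 9:255 10:255 11:255 12:255 13:255 14:255 15:255 16:255 17:255 18:243 19:159 20:164 21:166 22:166 23:166 24:165 25:162 26:156 27:255 28:255 29:255 30:255 31:255 32:255 33:254 34:254 35:255 36:255 37:255 38:255 39:255 40:255 41:255 42:174 43:111 44:137 45:137 46:134 47:133 48:133 49:138 50:133 51:132 52:132 53:116 54:84 55:114 56:127 57:213 58:213 59:212 60:209 61:210 62:215 63:215 64:216 65:215 66:215 67:213 68:215 69:214 70:214 71:213 72:214 73:215 74:217
```

The row ends at 42 mm along, which is wall face −102 plus 144. The stop plate spans about 42.5–54.5 mm at both sides, so the row is tight and square. Handing in.

```bash
python3 -c "
from bench import manip
print(manip.job_done())"
```

```text
the job is handed in; nothing more can be done
None
```

I took both piles apart and stood all four blocks on the rack in the order asked: 48 against the end wall, then 40, 32 and 24. I then pushed the stop up until it met a hard stop at about 12 N. The job was handed in with the robot clock at about 55 s, and the arm was clear of everything.

**Last checks:**
- **Wall end:** block_48 lies within about 0.3 mm of the wall.
- **Seams:** the first two blocks measure 47.5 and 40.1 mm, so no gap shows between them.
- **Stop end:** the row ends 144 mm from the wall, which is exactly the packed length, and the stop plate sits directly against it. The readings agree on both sides, so the row is square.
- **Centring:** the row is within about 1 mm of the rack's middle.
- **Bystanders:** I never moved to or touched the grease tin, the rubber foot or the look-alikes, but I made no final check of their positions.

**What disagreed:** the fingertips sit about 40 mm behind the reported tool point. The first grasp of block_24 therefore closed in the air above it, without touching anything. I measured the offset from the images and allowed for it from then on.

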